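# Slide the earthing collar round the bent rail to its interlock stop

### The job

Earth the high-voltage bench: take the earthing collar by its knob and slide it along the bent rail, round both bends, until it has pushed the round button on the stop block fully in. Push gently, by feel (the collar must never press on the rail and stop with more than 30 N, all its contacts added), touch nothing but the collar with the gripper, and let go of it so that it hangs there by itself. Leave the transformer and the toroid on the base plate, and the mug, where they are.

Things in the scene. Friction and masses are not known exactly. Their poses are not given: they have to be found in the camera images.
- earth_rail: Fixed Z-shaped bent steel rod, 10 mm thick, level, centre line 100 mm over the worktop, on a grey base plate 155 (x) x 305 (y) x 12 mm. Origin: on the plate's underside, 10 mm from its centre towards +y; z up. Three straight legs, two 90 degree bends of centre-line radius 25 mm. First leg: along -y at x=-55 mm from y=110 (end post at y=124) to y=25. Second: along +x at y=0 from x=-30 to 30. Slippery.
- bend_1 (a point): Centre of the first bend's arc, at rod height: x=-30, y=25, z=100 mm in the rail's frame. Here the ring turns with the rod 90 degrees counter-clockwise seen from above.
- bend_2 (a point): Centre of the second bend's arc, at rod height: x=30, y=-25, z=100 mm in the rail's frame; the ring turns 90 degrees back. Third leg: along -y at x=55 from y=-25 to -130 (end post y=-144). A black stop block 28 wide, 20 long, 26 mm high is clamped on it, its place not measured: the collar's origin is between y=-38 and -93 when it first meets the block's button, found by feel or sight.
- earth_collar: Loose aluminium ring hanging on the rod, cannot come off; about 0.15 kg. Origin: centre of the bore; own y along the bore, z up. Ring 29 mm outside, bore 17 mm, 22 mm long: 3.5 mm play all round, hanging 3.5 mm below the rod's centre line. A square weight below, down to z=-38 mm, keeps it upright. Starts on the first leg, y=50 to 90 mm in the rail's frame.
- collar_knob (a point): Middle of the collar's upright round black knob, 35 mm above the collar's origin. Knob 14 mm in diameter, from z=20 to 49 mm over that origin, rigid with the ring, on a neck 8 mm thick; to grasp from above in any direction. In the bends turn the gripper with the ring.
- interlock_button (a joint): How far the stop's button is pushed in, m: 0 out (start), 0.008 fully in, at a rigid stop where the force rises steeply. A brass sleeve 23 mm in diameter round the rod, standing out of the stop block towards the coming collar. It moves stiffly, at about 5 N, has no spring and stays where it is left.
- small_transformer: bystander: yellow-taped transformer 29 x 44 x 26 mm, lying on the base plate beside the third leg, origin at the centre of its underside
- toroid: bystander: green wound ring core 40 x 46 x 12 mm, lying on the base plate beside the first leg, origin at the centre of its underside
- mug: bystander: blue-grey mug 94 mm high, on the worktop beyond the rail, origin at the centre of its underside

How it is judged:
By the outcome, as a careful person would: the job done as asked, in the order asked, and still so for the second after the job is handed in, with the robot touching nothing.
It also fails if it takes over 64 s, if anything falls off the work surface, if the arm or the gripper's body presses on something with over 40 N, if the wrist force passes 120 N, or if a joint passes its speed limit or range.

### The arm

A 7-joint arm with a two-finger parallel gripper is mounted at the origin on a cart in front of the work surface, level with it; the furniture and walls round the work are solid. World frame = base frame: x ahead of the robot, y to its left, z up, the work surface at z = 0. Lengths are in m, angles in rad, forces in N, time in s.
With the tool pointing down it reaches from about 0.35 to 0.9 m from the base axis. Payload 8.1 kg.
Tool frame: the origin (TCP) lies on the centre line of the jaws, within the pads' length; the fingertips stand arm.tip_extent ahead of it and the grasp point (between the pads) lies 3 mm ahead of it (arm.tip_extent is the distance from the TCP to the fingertips, in m); y points along the fingers, z is the direction in which the jaws open and shut, and the axes are right-handed (so a half turn about y gives the same grasp; the last joint's range is limited). The gripper opens to 92 mm and grips with 3 to 60 N. Pads are 19 mm wide; open, the fingers measure 130 mm over their backs; the gripper's body (75 mm by 190 mm) begins 47 mm behind the grasp point.
Start: joints at [1.037, 0.434, 0.025, 1.573, -0.012, 1.134, -0.075], TCP at [0.261, -0.568, 0.249] pointing down, gripper open.
Joint ranges: [-2.62, 2.62], [-0.44, 2.09], [-1.27, 1.32], [0.08, 2.57], [-1.32, 4.46], [0.12, 2], [-2.74, 2.74]. Speed limits (rad/s): [2.22, 2.22, 3.01, 3.01, 3.14, 3.14, 3.14].

### API

Orientations are given as a rotation vector (axis times angle).
In Python, from cell import observe, get_image, sign_off, boxes_of, place_of, arm gives the robot as it stands.
- The arm moves only by the tool arm_command, never from a script. Its argument "plan" is a list of rows, each a list of 2 entries, a list of its own where there are three numbers: the shift along the tool's x, y, z in m, then the turn, a rotation vector about the tool's x, y, z in degrees. In form: [[[tx, ty, tz], [ax, ay, az]], ...]. A call has 1 to 5 rows; each row is the pose to reach, as a shift and turn from the pose commanded when the call began, along the tool's axes at that moment; what a row does not reach only later rows make up. A row lasts 1/10 s, in which the tool goes at most 50 mm and 8.59 degrees, less where a joint would pass 70% of its speed; a pose out of reach is approached as far as the arm can. A call with a gripper value outside its range is refused whole. "fingers" is the closure, from -1 (fully open) to 1 (shut), set as the call begins (left out, the last holds). The fingers move at their own pace and stop on an object; "squeeze" is the grip in N (left out, the last holds). Time passes only in rows, so rows that repeat a pose let the fingers close. It gives the time, the measured TCP pose, the force and the opening at its end, in the units of the state.
- observe(): the state, without advancing time (a new reading comes with each control period).
- get_image(name): name is "side" or "top"; returns a dict with "color" (384x512x3 uint8, red, green, blue), "camera_matrix" (3x3 intrinsics, pixels), "distortion" ([k1, k2, p1, p2, k3] as OpenCV has them; the pictures are not rectified), "world_to_cam" (4x4, takes a point from world to camera coordinates). Camera axes: x right, y up, looking along -z (the intrinsics and any distortion apply to the point x, -y, -z); pixel columns grow to the right and rows downward; lengths in m; the calibration is good to about 2 mm. A picture is of the moment at which its call begins. There is no depth.
- sign_off(): hands the job in, once; it reports no verdict.
Trained networks look in a picture, given as the dict that the camera call returned (one of the last four; its "shot" number tells which), for a name from the list of things; names that differ only in an ending like _2 or _b are one class to them, and where a whole thing is asked for, a point or a joint stands for the part that bears it (a point fixed in the world has none). Each returns a list of dicts, best first, with "confidence" (0 to 1); they miss things now and then, are a little off and sometimes report something else, mostly with a low value. They report only what shows in the picture. A call takes as long as a camera call.
- boxes_of(picture, thing): "point" ([column, row] in pixels, amid what is visible of it).
- place_of(picture, thing): "point" ([column, row] in pixels: a listed point, or the origin of a listed thing).
The state is a dict: "clock": time; "joints": joint angles; "dq": joint speeds; "joint_efforts": joint torques, N m; "position": TCP position; "ee_rot": TCP orientation; "force": force on the tool from outside, world axes, zero at the start; "ft_torque": the same for the moment, N m; "width": opening from 0.0 (shut) to 1.0 (fully open).
Only numpy, scipy, OpenCV 4.12 (cv2) and the standard library are available. Lean on these libraries where they do the work, as an engineer would, in place of code of your own. Each camera call takes 0.05 s, during which the arm holds its last target.

## Working session

There is one attempt and no reset: what is moved stays moved. The work goes in short steps, Python scripts to look and compute and a tool call to move; the robot and the scene stay as the last step left them, time stands still between calls to the robot, and variables do not carry over. Pictures are saved under pics/ and viewed, and the job is handed in when it is done.

Besides the shell and the picture viewer there is one more tool, called after "Call:" by a JSON object that holds its "name" and its "arguments", one argument or row to a line. arm_command: Moves the arm, as the interface text tells. Its arguments: {"type":"object","properties":{"plan":{"type":"array","items":{"type":"array"}},"fingers":{"type":"number"},"squeeze":{"type":"number"}},"required":["plan"]}

```bash
ls; mkdir -p pics
python3 - <<'E'
from cell import *
import cv2
print(observe()); print(arm.tip_extent, [a for a in dir(arm) if a[0]!='_'])
for n in("side","top"):
    p=get_image(n); cv2.imwrite(f"pics/{n}0.png",p["color"][:,:,::-1])
    print(n,p["camera_matrix"],p["distortion"],p["world_to_cam"])
    for t in("earth_rail","bend_1","bend_2","earth_collar","collar_knob","interlock_button","small_transformer","toroid","mug"):
        print(t,[(q["point"],q["confidence"]) for q in place_of(p,t)[:2]],[(q["point"],q["confidence"]) for q in boxes_of(p,t)[:2]])
E
```

```text
pics
{'clock': 0.0, 'joints': array([ 1.03739371,  0.43521348,  0.0249857 ,  1.57409875, -0.01156999,
        1.13402344, -0.07509799]), 'dq': array([ 1.13741548e-03, -1.37784272e-03, -7.47890122e-04, -3.25644256e-04,
        6.39487563e-05, -4.17334750e-04, -5.03706543e-04]), 'joint_efforts': array([ 1.63637287e-03, -6.67855811e+01,  9.86422822e-01, -3.14455068e+01,
       -6.02189591e-02,  4.30214975e-02,  1.81985183e-04]), 'position': array([ 0.26073169, -0.56748218,  0.24795038]), 'ee_rot': array([-0.43443754,  1.98506178, -1.98198698]), 'force': array([-0.64155176, -0.25216769,  0.75962935]), 'ft_torque': array([-0.03238141,  0.01848535,  0.01256247]), 'width': 1.000240689366723}
0.022 ['PlanningError', 'tip_extent']
side [[411.07610362   0.         261.08680918]
 [  0.         411.07610362 190.48602949]
 [  0.           0.           1.        ]] [-0.01779234  0.          0.          0.          0.        ] [[-9.14926820e-01 -4.03619120e-01  7.21511797e-04  4.38557546e-01]
 [ 2.64766733e-01 -5.98824038e-01  7.55849421e-01 -3.54905956e-01]
 [-3.04643219e-01  6.91737940e-01  6.54745089e-01 -6.28266967e-01]
 [ 0.00000000e+00  0.00000000e+00  0.00000000e+00  1.00000000e+00]]
earth_rail [([292.0, 221.1], 0.8)] [([296.9, 219.5], 0.93)]
bend_1 [([301.2, 180.2], 0.91), ([291.9, 201.4], 0.79)] [([299.4, 222.3], 0.76)]
bend_2 [([301.2, 180.2], 0.91), ([291.9, 201.4], 0.79)] [([299.4, 222.3], 0.76)]
earth_collar [([265.7, 211.9], 0.5)] [([265.9, 214.0], 0.65), ([300.0, 222.3], 0.29)]
collar_knob [([265.9, 206.2], 0.53), ([288.1, 201.0], 0.2)] [([266.2, 213.3], 0.67)]Traceback (most recent call last):
  File "<stdin>", line 8, in <module>
ValueError: it knows: bend, collar_knob, earth_collar, earth_rail, mug, small_transformer, toroid
```

```bash
cat > h.py <<'E'
from cell import *
import cv2, numpy as np
from scipy.spatial.transform import Rotation as R
def proj(p,X):
    X=np.atleast_2d(X); W=p["world_to_cam"]; c=X@W[:3,:3].T+W[:3,3]; c=c*[1,-1,-1]
    return cv2.projectPoints(c,np.zeros(3),np.zeros(3),p["camera_matrix"],p["distortion"])[0][:,0]
def ray(p,uv,z):
    n=cv2.undistortPoints(np.array([[uv]],float),p["camera_matrix"],p["distortion"])[0,0]
    W=p["world_to_cam"]; d=W[:3,:3].T@np.array([n[0],-n[1],-1]); o=-W[:3,:3].T@W[:3,3]
    return o+d*(z-o[2])/d[2]
E
python3 - <<'E'
from h import *
for n in("side","top"):
    p=get_image(n); cv2.imwrite(f"pics/{n}1.png",p["color"][:,:,::-1])
    if n=="top": print(n,p["camera_matrix"],p["distortion"],p["world_to_cam"])
    for t,z in(("earth_rail",0),("bend",.1),("earth_collar",.0965),("collar_knob",.1315),("small_transformer",.012),("toroid",.012),("mug",0)):
        print(n,t,[(q["point"],q["confidence"],ray(p,q["point"],z).round(4)) for q in place_of(p,t)[:3]])
E
```

```text
side earth_rail [([292.2, 222.7], 0.84, array([ 0.508 , -0.2435,  0.    ]))]
side bend [([289.3, 200.8], 0.96, array([ 0.5061, -0.2067,  0.1   ])), ([301.2, 179.4], 0.74, array([ 0.507 , -0.2834,  0.1   ]))]
side earth_collar [([266.6, 199.4], 0.73, array([ 0.5527, -0.195 ,  0.0965])), ([265.8, 213.6], 0.7, array([ 0.5372, -0.1548,  0.0965]))]
side collar_knob [([265.5, 199.1], 0.51, array([ 0.5401, -0.1593,  0.1315]))]
side small_transformer [([332.0, 219.6], 0.73, array([ 0.4244, -0.2784,  0.012 ]))]
side toroid [([263.0, 215.6], 0.44, array([ 0.5744, -0.2264,  0.012 ]))]
side mug [([154.3, 272.1], 0.83, array([ 0.7172,  0.0047, -0.    ])), ([290.2, 203.0], 0.2, array([ 0.5361, -0.3047,  0.    ]))]
top [[475.62800077   0.         258.98787222]
 [  0.         475.62800077 188.58013139]
 [  0.           0.           1.        ]] [-0.10945652  0.          0.          0.          0.        ] [[ 0.02511728 -0.99962624  0.01079382 -0.20670678]
 [ 0.98759497  0.02648619  0.15477291 -0.56548074]
 [-0.15500095  0.00677244  0.98789111 -0.9730886 ]
 [ 0.          0.          0.          1.        ]]
top earth_rail [([279.1, 220.7], 0.76, array([ 0.5069, -0.2386,  0.    ]))]
top bend [([268.1, 216.2], 0.69, array([ 0.5064, -0.2113,  0.1   ])), ([306.7, 218.4], 0.67, array([ 0.504, -0.289,  0.1  ]))]
top earth_collar [([238.7, 201.2], 0.69, array([ 0.5357, -0.1512,  0.0965]))]
top collar_knob [([233.1, 197.7], 0.72, array([ 0.5378, -0.1413,  0.1315]))]
top small_transformer [([297.5, 258.7], 0.49, array([ 0.4241, -0.2796,  0.012 ]))]
top toroid [([273.5, 188.4], 0.57, array([ 0.5771, -0.2243,  0.012 ]))]
top mug [([170.0, 125.8], 0.87, array([0.7179, 0.0154, 0.    ])), ([266.9, 220.1], 0.24, array([ 0.5075, -0.2116,  0.    ]))]
```

View pics/side0.png

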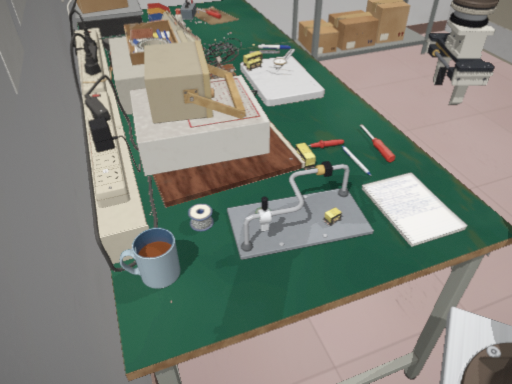

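```bash
sleep 1
```

```text
(no output)
```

View pics/top1.png

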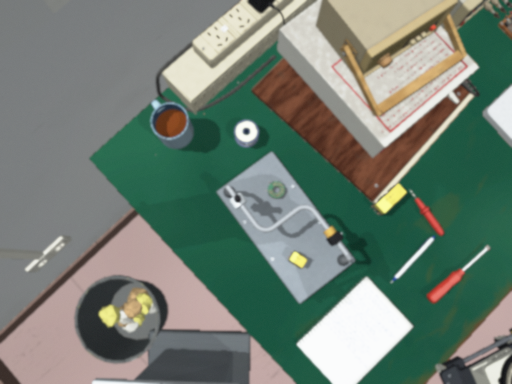

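The top view shows the grey plate with corners near (272,152), (217,190), (302,301) and (354,262). The knob is at about (235,197) and the black stop at about (334,236). The rail is yawed, so I'll fit its pose next.

```bash
cat > fit.py <<'E'
from h import *
from scipy.optimize import least_squares
def w(q,P):
    c,s=np.cos(q[2]),np.sin(q[2]); P=np.atleast_2d(P).astype(float)
    return np.c_[q[0]+c*P[:,0]-s*P[:,1], q[1]+s*P[:,0]+c*P[:,1], P[:,2]]
def rod():
    pts=[(-.055,y) for y in np.linspace(.11,.025,15)]
    pts+=[(-.03+.025*np.cos(a),.025+.025*np.sin(a)) for a in np.linspace(np.pi,1.5*np.pi,8)]
    pts+=[(x,0) for x in np.linspace(-.03,.03,10)]
    pts+=[(.03+.025*np.cos(a),-.025+.025*np.sin(a)) for a in np.linspace(np.pi/2,0,8)]
    pts+=[(.055,y) for y in np.linspace(-.025,-.13,15)]
    return np.array([(x,y,.1) for x,y in pts])
E
python3 - <<'E'
from fit import *
ps={n:get_image(n) for n in("side","top")}
B=np.array([[-.03,.025,.1],[.03,-.025,.1],[0,0,0]])
obs={"side":[[289.3,200.8],[301.2,179.4],[292.2,222.7]],"top":[[268.1,216.2],[306.7,218.4],[279.1,220.7]]}
f=lambda q: np.concatenate([(proj(ps[n],w(q,B))-obs[n]).ravel() for n in ps])
s=least_squares(f,[.506,-.24,-.85]); q=s.x; print(q,np.degrees(q[2]),s.fun.round(1))
np.save("q.npy",q)
for n,c in(("side",(210,140,390,270)),("top",(200,140,370,310))):
    im=ps[n]["color"][:,:,::-1].copy(); x0,y0,x1,y1=c; k=4
    a=cv2.resize(im[y0:y1,x0:x1],None,fx=k,fy=k,interpolation=cv2.INTER_CUBIC)
    cv2.imwrite(f"pics/{n}2raw.png",cv2.resize(a,None,fx=.8,fy=.8))
    def dr(P,col,z=True):
        u=((proj(ps[n],P)-[x0,y0]+.5)*k).astype(int); cv2.polylines(a,[u],False,col,1)
    dr(w(q,rod()),(0,0,255))
    co=np.array([[-.0775,.1425,.012],[.0775,.1425,.012],[.0775,-.1625,.012],[-.0775,-.1625,.012],[-.0775,.1425,.012]])
    dr(w(q,co),(255,0,0))
    cv2.imwrite(f"pics/{n}2.png",cv2.resize(a,None,fx=.8,fy=.8))
E
```

```text
[ 0.50638789 -0.24605737 -0.88693668] -50.81772862009143 [-0.3 -0.2  0.7 -0.3  1.1 -0.5 -2.1 -0.2 -1.9 -1.   3.3  0.3]
```

```bash
sleep 3
```

```text
(no output)
```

View pics/side2.png

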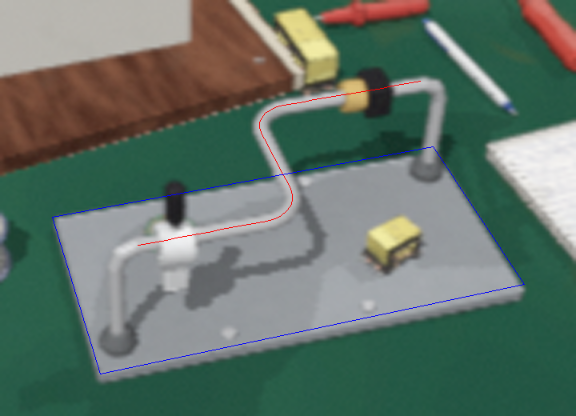

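View pics/top2.png

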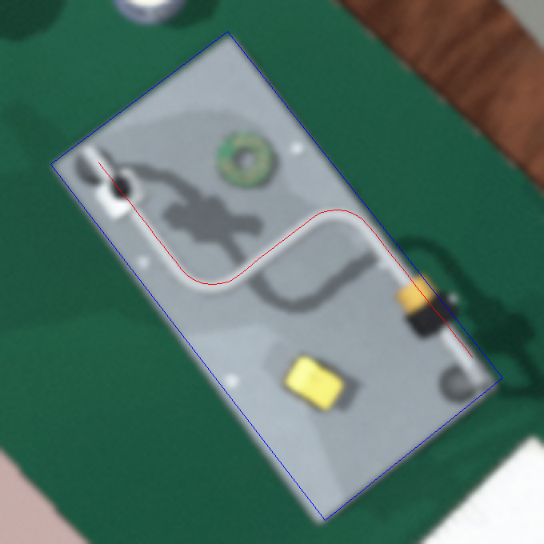

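View pics/top2raw.png

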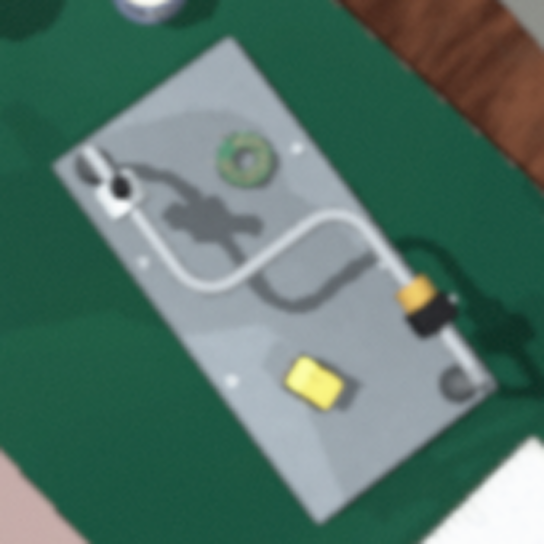

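```bash
cat > ref.py <<'E'
from fit import *
from scipy.optimize import minimize
from scipy.ndimage import map_coordinates
q0=np.load("q.npy"); ps={n:get_image(n) for n in("side","top")}
P=[((-.055,y),(1,0)) for y in np.linspace(.045,.025,10)]
P+=[((-.03+.025*np.cos(a),.025+.025*np.sin(a)),(np.cos(a),np.sin(a))) for a in np.linspace(np.pi,1.5*np.pi,16)]
P+=[((x,0),(0,1)) for x in np.linspace(-.03,.03,24)]
P+=[((.03+.025*np.cos(a),-.025+.025*np.sin(a)),(np.cos(a),np.sin(a))) for a in np.linspace(np.pi/2,0,16)]
P+=[((.055,y),(1,0)) for y in np.linspace(-.025,-.045,10)]
C=np.array([[*p,.1] for p,n in P]); N=np.array([[*n,0] for p,n in P])
# plate edge pts
e=[]
cs=[(-.0775,.1425),(.0775,.1425),(.0775,-.1625),(-.0775,-.1625)]
for i in range(4):
    a,b=np.array(cs[i]),np.array(cs[(i+1)%4]); d=(b-a)/np.linalg.norm(b-a); nn=np.array([-d[1],d[0]])
    for t in np.linspace(.08,.92,30): e.append((*(a+t*(b-a)),.012,*nn))
e=np.array(e); EC=e[:,:3]; EN=np.c_[e[:,3:],0*e[:,0]]
def cost(q,names,parts="re"):
    s=0
    for n in names:
        im=cv2.GaussianBlur(ps[n]["color"],(0,0),.7).astype(float); g=im.sum(2)/3; sat=im[:,:,0]-im[:,:,1] # red-green: plate vs green table
        S=lambda I,X:map_coordinates(I,proj(ps[n],w(q,X)).T[::-1],order=1)
        if "r" in parts:
            v=S(g,C)-.5*S(g,C+.009*N)-.5*S(g,C-.009*N); s-=np.mean(np.clip(v,-20,80))
        if "e" in parts:
            d=S(sat,EC+.005*EN)-S(sat,EC-.005*EN); s-=.5*abs(np.mean(d))
    return s
for names in(["side"],["top"],["side","top"]):
  for parts in("r","re"):
    best=min((minimize(lambda x:cost([x[0]/1e3+q0[0],x[1]/1e3+q0[1],x[2]/1e2+q0[2]],names,parts),[a,b,c],method="Nelder-Mead",options=dict(initial_simplex=np.array([[a,b,c],[a+2,b,c],[a,b+2,c],[a,b,c+1]]))) for a in(-2,2) for b in(-2,2) for c in(-1.5,1.5)),key=lambda r:r.fun)
    q=q0+best.x*[1e-3,1e-3,1e-2]; print(names,parts,q,np.degrees(q[2]),best.fun)
np.save("q1.npy",q)
E
python3 ref.py
```

```text
['side'] r [ 0.50687123 -0.24518958 -0.90224658] -51.694921348280324 -64.6581424362394
['side'] re [ 0.50660986 -0.24462644 -0.90861741] -52.05994297391246 -78.94646930275074
['top'] r [ 0.50449352 -0.24447087 -0.90095213] -51.62075485819248 -51.431703203432576
['top'] re [ 0.50437241 -0.24464969 -0.90314507] -51.74640089123711 -70.94603821243678
['side', 'top'] r [ 0.5052404  -0.24499266 -0.90639363] -51.93252938735654 -113.80422146526244
['side', 'top'] re [ 0.5051487  -0.24474367 -0.9065556 ] -51.94180953069276 -147.35392691793282
```

Run:
```python
from fit import *
q=np.load("q1.npy")
def inv(X):
    c,s=np.cos(q[2]),np.sin(q[2]); d=X[:2]-q[:2]; return np.array([c*d[0]+s*d[1],-s*d[0]+c*d[1]])*1e3
for X in([.5401,-.1593],[.5378,-.1413],[.5372,-.1548],[.5357,-.1512]): print(inv(np.array(X)).round(1))
ps={n:get_image(n) for n in("side","top")}
for n,c,(x0,y0,x1,y1) in(("side",(210,140,390,270),(245,190,280,235)),("top",(200,140,370,310),(220,182,255,217))):
    im=ps[n]["color"].astype(int); m=(im.sum(2)<150)
    print(n,"stop dark cent");
    sub=np.zeros_like(m); sub[y0:y1,x0:x1]=m[y0:y1,x0:x1]
    k,l,st,ce=cv2.connectedComponentsWithStats(sub.astype(np.uint8)); 
    for i in range(1,k): print("knob",st[i],ce[i],inv(ray(ps[n],ce[i],.1315)).round(1))
    hsv=cv2.cvtColor(ps[n]["color"],cv2.COLOR_RGB2HSV)
    # samples along third leg rod top
    for y in range(-30,-110,-4):
        u=proj(ps[n],w(q,[.055,y/1e3,.105]))[0]; print(y,im[int(round(u[1])),int(round(u[0]))],end=' ')
    print()
    # model overlay of collar for y candidates: knob top/bottom
    for y in(60,70,80,90): print(y,proj(ps[n],w(q,[[-.055,y/1e3,.1165],[-.055,y/1e3,.1455]])).round(1).tolist())
    a=cv2.resize(ps[n]["color"][y0:y1,x0:x1,::-1],None,fx=12,fy=12,interpolation=cv2.INTER_NEAREST); cv2.imwrite(f"pics/{n}3.png",a)
```

```text
[-45.7  80.2]
[-61.3  89.5]
[-51.1  80.7]
[-54.8  81.7]
side stop dark cent
knob [262 197   6  13  57] [264.22807018 202.71929825] [-55.4  85.3]
-30 [188 190 191] -34 [191 192 194] -38 [173 176 176] -42 [189 188 189] -46 [189 190 191] -50 [151 155 155] -54 [178 179 179] -58 [187 187 189] -62 [192 192 193] -66 [177 167 147] -70 [212 189 125] -74 [219 190 122] -78 [217 189 122] -82 [193 166 105] -86 [59 53 48] -90 [41 41 43] -94 [43 43 45] -98 [42 40 44] -102 [63 65 66] -106 [183 185 186] 
60 [[276.4, 206.0], [276.7, 195.2]]
70 [[271.6, 206.8], [271.8, 196.0]]
80 [[266.7, 207.7], [266.9, 196.8]]
90 [[261.9, 208.5], [261.9, 197.7]]
top stop dark cent
knob [237 198   2   3   4] [237.75 199.25] [-55.8  81.6]
-30 [199 207 213] -34 [197 203 209] -38 [202 210 215] -42 [200 207 213] -46 [192 198 204] -50 [200 208 214] -54 [199 205 212] -58 [204 211 217] -62 [186 192 198] -66 [197 200 201] -70 [229 201 134] -74 [237 206 110] -78 [237 205 108] -82 [178 146  81] -86 [81 69 51] -90 [43 44 47] -94 [42 42 47] -98 [43 43 47] -102 [111 115 119] -106 [175 181 186] 
60 [[244.8, 208.7], [244.5, 207.0]]
70 [[241.8, 204.7], [241.4, 202.8]]
80 [[238.8, 200.6], [238.3, 198.7]]
90 [[235.8, 196.6], [235.3, 194.5]]
```

```bash
sleep 3
```

```text
(no output)
```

View pics/side3.png

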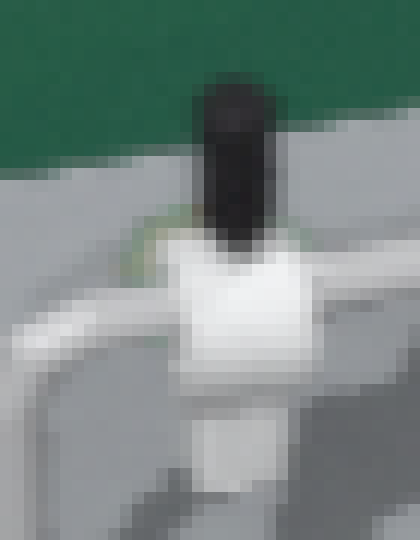

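View pics/top3.png

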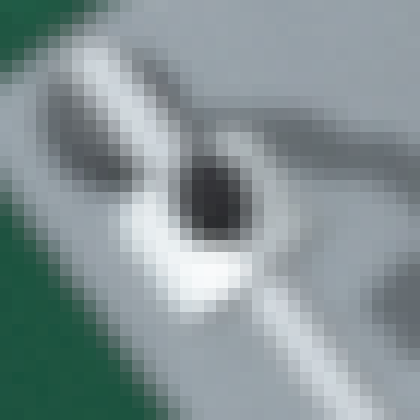

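```bash
cat > mv.py <<'E'
from fit import *
Q=np.load("q1.npy"); Q[:3]=[.5053,-.2448,np.radians(-51.85)] 
def yawdeg(o): # heading of tool z
    M=R.from_rotvec(o["ee_rot"]).as_matrix(); return np.degrees(np.arctan2(M[1,2],M[0,2])),M
def torail(X):
    c,s=np.cos(Q[2]),np.sin(Q[2]); d=X[:2]-Q[:2]; return np.array([c*d[0]+s*d[1],-s*d[0]+c*d[1],X[2]])*[1e3,1e3,1e3]
def Rt(head): # tool y down, z along head
    h=np.radians(head); z=np.array([np.cos(h),np.sin(h),0]); y=np.array([0,0,-1.]); return np.c_[np.cross(y,z),y,z]
E
python3 - <<'E'
from mv import *
o=observe(); h,M=yawdeg(o); print(h,M.round(3),"rail -y heading",-51.85-90,"+y",-51.85+90, torail(o["position"]),o["clock"])
E
```

```text
-65.32162692392394 [[-0.909 -0.     0.418]
 [-0.418 -0.    -0.909]
 [ 0.    -1.    -0.   ]] rail -y heading -141.85 +y 38.15 [ 103.18212375 -391.72759525  248.70613685] 1.65
```

```bash
cat >> mv.py <<'E'
def plan(ring, theta, z, frm=None):
    """ring=(x,y) rail mm of knob; theta deg ccw; z TCP m. returns shift in tool axes & turn from measured (or frm=(pos,M))"""
    o=observe(); h,M=yawdeg(o); p=o["position"]
    if frm is not None: p,M=frm
    T=w(Q,[ring[0]/1e3,ring[1]/1e3,z])[0]; G=Rt(np.degrees(Q[2])-90+theta)
    return (M.T@(T-p)).round(4).tolist(), np.degrees(R.from_matrix(M.T@G).as_rotvec()).round(2).tolist(), T.round(4)
E
python3 -c "
from mv import *
print(plan((-55,83.5),0,.20))"
```

```text
([-0.4253, 0.0487, -0.2645], [-0.0, 76.53, 0.0], array([ 0.537, -0.15 ,  0.2  ]))
```

Call:
{"name": "arm_command", "arguments": {
  "plan": [
    [[-0.04,0,-0.025],[0,7.6,0]],
    [[-0.08,0,-0.05],[0,15.2,0]],
    [[-0.12,0,-0.075],[0,22.8,0]],
    [[-0.16,0,-0.1],[0,30.4,0]],
    [[-0.2,0,-0.125],[0,38,0]]
  ],
  "fingers": -1,
  "squeeze": 20
}}

```text
clock: 2.15
position: [0.3913, -0.3692, 0.2489]
ee_rot: [-0.251, -2.095, 2.095]
force: [1.9, -0.6, 0.7]
width: 0.999
```

```bash
python3 -c "
from mv import *
print(plan((-55,83.5),0,.20))"
```

```text
([-0.0898, 0.0489, -0.2474], [0.0, 38.2, -0.03], array([ 0.537, -0.15 ,  0.2  ]))
```

Call:
{"name": "arm_command", "arguments": {
  "plan": [
    [[-0.018,0.008,-0.049],[0,7.6,0]],
    [[-0.036,0.016,-0.098],[0,15.3,0]],
    [[-0.054,0.024,-0.148],[0,22.9,0]],
    [[-0.072,0.034,-0.197],[0,30.6,0]],
    [[-0.09,0.044,-0.245],[0,38.2,0]]
  ]
}}

```text
clock: 2.65
position: [0.5242, -0.1686, 0.2087]
ee_rot: [-0.818, -1.681, 1.68]
force: [1.2, -1.0, -0.6]
width: 1.0
```

```bash
python3 -c "
from mv import *
print(plan((-55,83.5),0,.20)); p=get_image('top'); cv2.imwrite('pics/t4.png',cv2.resize(p['color'][120:320,150:400,::-1],None,fx=3,fy=3)); p=get_image('side'); cv2.imwrite('pics/s4.png',cv2.resize(p['color'][120:280,180:400,::-1],None,fx=3,fy=3))"
```

```text
([0.0068, 0.0087, -0.0215], [0.03, -0.02, -0.05], array([ 0.537, -0.15 ,  0.2  ]))
```

```bash
sleep 4
```

```text
(no output)
```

View pics/s4.png

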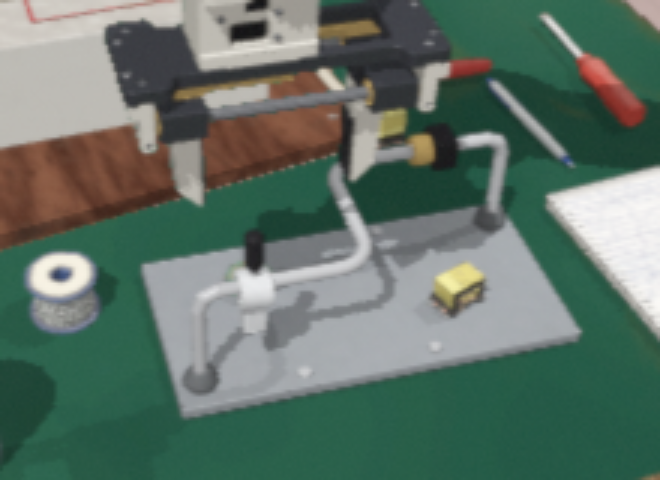

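View pics/t4.png

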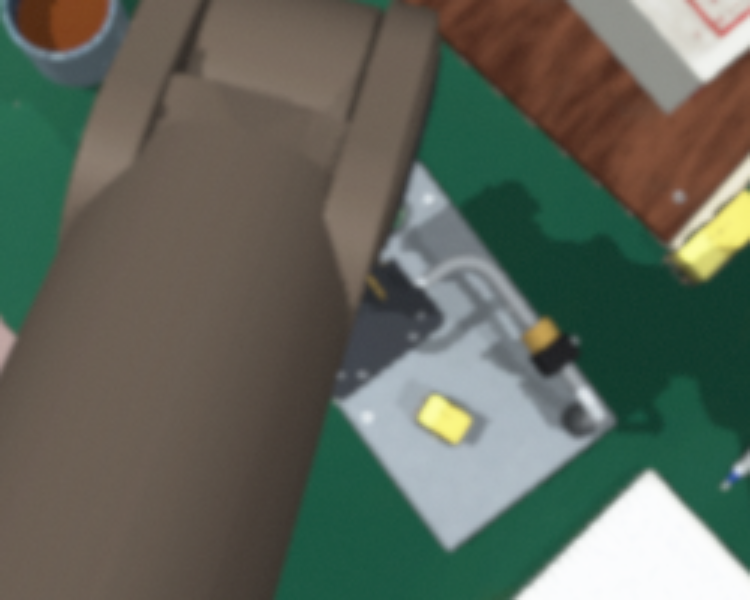

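The side view shows the open jaws above the rail and aligned with leg 1. The knob is at (254,250) in the crop and nothing else is near the fingers. The arm blocks the top view.

Call:
{"name": "arm_command", "arguments": {
  "plan": [
    [[0.006,0.008,-0.02],[0,0,0]],
    [[0.006,0.008,-0.02],[0,0,0]],
    [[0.006,0.008,-0.02],[0,0,0]]
  ]
}}

```text
clock: 3.05
position: [0.5349, -0.1532, 0.2006]
ee_rot: [-0.812, -1.685, 1.685]
force: [-0.7, 0.4, 0.1]
width: 1.001
```

```bash
python3 -c "
from mv import *
print(plan((-55,83.5),0,.141),observe()['force']); p=get_image('side'); 
o=observe(); M=yawdeg(o)[1]
# project fingertips
for d in(.046,-.046): print(proj(p,o['position']+M@[0,.022,d]))
im=p['color'][:,:,::-1].copy(); u=proj(p,w(Q,rod()));
a=cv2.resize(im[130:260,210:350],None,fx=5,fy=5,interpolation=cv2.INTER_CUBIC)
cv2.polylines(a,[((u-[210,130]+.5)*5).astype(int)],False,(0,0,255),1)
for d in(.046,-.046,0):
  v=(proj(p,o['position']+M@[0,.022,d])[0]-[210,130]+.5)*5; cv2.circle(a,tuple(v.astype(int)),4,(0,255,0),1)
for z in(.1165,.1455):
  v=(proj(p,w(Q,[-.055,.0835,z]))[0]-[210,130]+.5)*5; cv2.circle(a,tuple(v.astype(int)),4,(255,0,255),1)
cv2.imwrite('pics/s5.png',a)"
```

```text
([0.0012, 0.0596, -0.0037], [-0.03, 0.39, 0.01], array([ 0.537, -0.15 ,  0.141])) [-0.73917433  0.38973122  0.10233431]
[[290.29271629 179.20332148]]
[[243.55298893 187.05213612]]
```

```bash
sleep 4
```

```text
(no output)
```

View pics/s5.png

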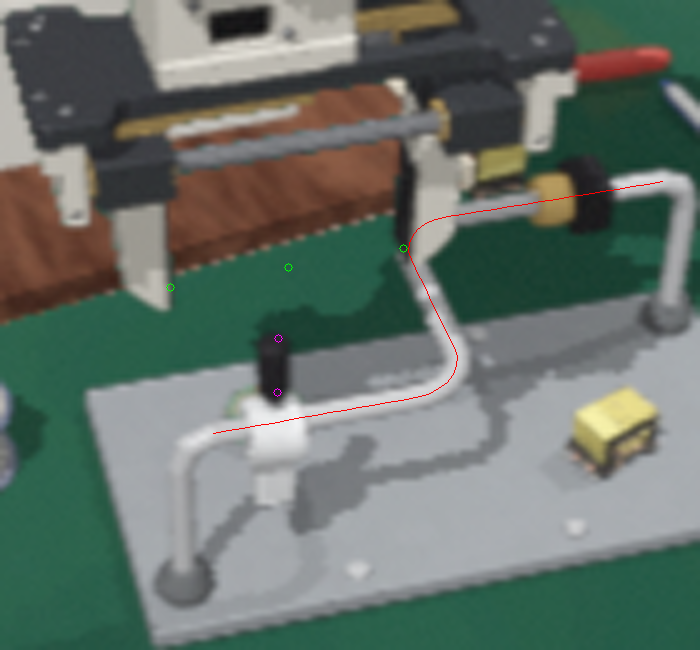

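Call:
{"name": "arm_command", "arguments": {
  "plan": [
    [[0.001,0.015,-0.004],[0,0.2,0]],
    [[0.001,0.03,-0.005],[0,0.4,0]],
    [[0.001,0.045,-0.005],[0,0.4,0]],
    [[0.001,0.059,-0.005],[0,0.4,0]],
    [[0.001,0.059,-0.005],[0,0.4,0]]
  ]
}}

```text
clock: 3.6
position: [0.5369, -0.1503, 0.1405]
ee_rot: [-0.816, -1.677, 1.679]
force: [-0.9, 0.2, -0.4]
width: 0.997
```

Call:
{"name": "arm_command", "arguments": {
  "plan": [
    [[0,0,0],[0,0,0]],
    [[0,0,0],[0,0,0]],
    [[0,0,0],[0,0,0]]
  ]
}}

```text
clock: 3.9
position: [0.5389, -0.1494, 0.1425]
ee_rot: [-0.82, -1.68, 1.68]
force: [0.7, 0.4, 0.2]
width: 1.001
```

```bash
python3 -c "
from mv import *
print(plan((-55,84),0,.141),observe()['force']); p=get_image('side'); 
o=observe(); M=yawdeg(o)[1]; print(torail(o['position']))
im=p['color'][:,:,::-1].copy()
a=cv2.resize(im[130:260,210:350],None,fx=5,fy=5,interpolation=cv2.INTER_CUBIC)
cv2.imwrite('pics/s6.png',a)"
```

```text
([0.0007, 0.0015, 0.0013], [0.05, -0.09, -0.06], array([ 0.5374, -0.1497,  0.141 ])) [0.74264333 0.40939638 0.16613433]
[-54.39714737  85.38588367 142.4018961 ]
```

```bash
sleep 4
```

```text
(no output)
```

View pics/s6.png

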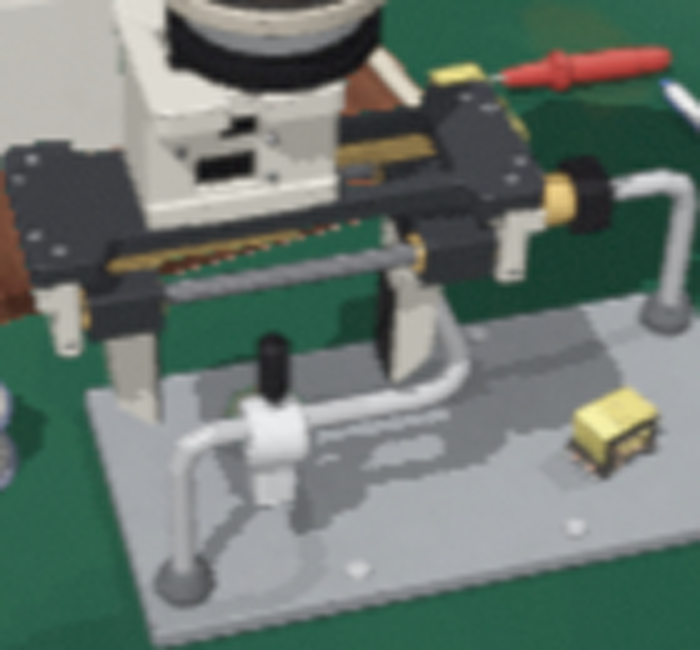

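Call:
{"name": "arm_command", "arguments": {
  "plan": [
    [[0,0,0],[0,0,0]],
    [[0,0,0],[0,0,0]],
    [[0,0,0],[0,0,0]],
    [[0,0,0],[0,0,0]],
    [[0,0,0],[0,0,0]]
  ],
  "fingers": 1,
  "squeeze": 20
}}

```text
clock: 4.45
position: [0.5385, -0.149, 0.1416]
ee_rot: [-0.818, -1.68, 1.68]
force: [0.4, 0.4, 0.0]
width: 0.613
```

Call:
{"name": "arm_command", "arguments": {
  "plan": [
    [[0,0,0],[0,0,0]],
    [[0,0,0],[0,0,0]],
    [[0,0,0],[0,0,0]],
    [[0,0,0],[0,0,0]],
    [[0,0,0],[0,0,0]]
  ]
}}

```text
clock: 4.95
position: [0.5385, -0.149, 0.1416]
ee_rot: [-0.818, -1.68, 1.68]
force: [0.3, 1.1, 0.5]
width: 0.183
```

```bash
python3 -c "
from mv import *
for i in range(1):
  p=get_image('side'); o=observe(); print(o['force'],o['ft_torque'],torail(o['position']),yawdeg(o)[0],o['width'],o['clock'])
im=p['color'][:,:,::-1].copy()
a=cv2.resize(im[130:260,210:350],None,fx=5,fy=5,interpolation=cv2.INTER_CUBIC)
cv2.imwrite('pics/s7.png',a)"
```

```text
[ 0.24995402 -0.02416375 -0.10461958] [ 0.25665147 -0.11562864  0.04018464] [-54.76410464  85.18854007 141.61620786] -141.92371301958002 0.14564620004438417 5.0
```

```bash
sleep 4
```

```text
(no output)
```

View pics/s7.png

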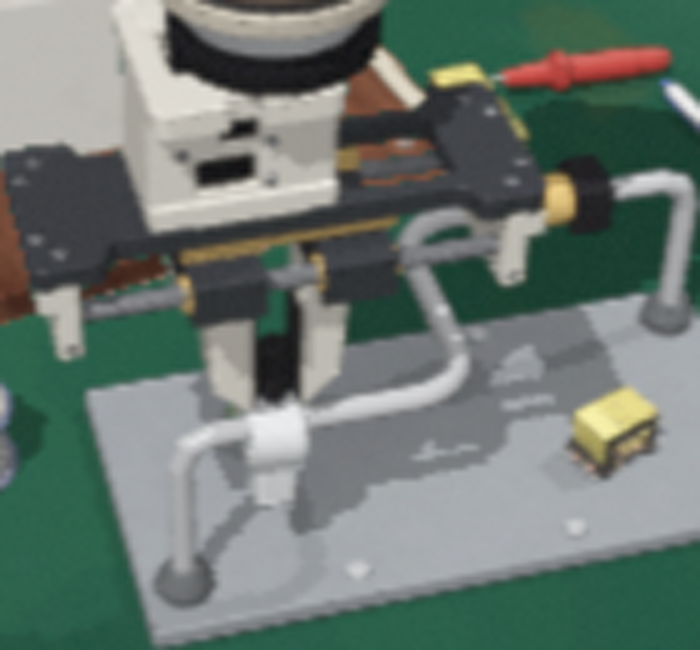

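Call:
{"name": "arm_command", "arguments": {
  "plan": [
    [[0,0,0],[0,0,0]],
    [[0,-0.001,0],[0,0,0]],
    [[0,-0.0025,0],[0,0,0]],
    [[0,-0.0035,0],[0,0,0]],
    [[0,-0.0035,0],[0,0,0]]
  ]
}}

```text
clock: 5.5
position: [0.5386, -0.1491, 0.1453]
ee_rot: [-0.818, -1.68, 1.68]
force: [-0.3, -0.3, -2.0]
width: 0.145
```

```bash
cat >> mv.py <<'E'
def st():
    o=observe(); h,M=yawdeg(o); c=M.T@o["force"]
    print("rail",torail(o["position"]).round(2),"theta",round(h-np.degrees(Q[2])+90,2),"Ftool(lat,down,fwd)",c.round(2),"Mtool",(M.T@o["ft_torque"]).round(3),"w",round(o["width"]*92,1),"t",o["clock"])
E
python3 -c "
from mv import *
st()"
```

```text
rail [-54.74  85.29 145.29] theta -0.07 Ftool(lat,down,fwd) [-0.07  1.98  0.41] Mtool [-0.066 -0.029 -0.103] w 13.4 t 5.5
```

Call:
{"name": "arm_command", "arguments": {
  "plan": [
    [[0,0,0.005],[0,0,0]],
    [[0,0,0.01],[0,0,0]],
    [[0,0,0.015],[0,0,0]],
    [[0,0,0.02],[0,0,0]],
    [[0,0,0.025],[0,0,0]]
  ]
}}

```text
clock: 6.0
position: [0.5184, -0.1649, 0.1452]
ee_rot: [-0.818, -1.679, 1.679]
force: [-1.2, -0.2, -1.9]
width: 0.144
```

```bash
python3 -c "
from mv import *
st()"
```

```text
rail [-54.76  59.62 145.16] theta -0.09 Ftool(lat,down,fwd) [0.53 1.93 1.07] Mtool [-0.066 -0.017 -0.13 ] w 13.2 t 6.0
```

Call:
{"name": "arm_command", "arguments": {
  "plan": [
    [[0,0,0.005],[0,0,0]],
    [[0,0,0.01],[0,0,0]],
    [[0,0,0.015],[0,0,0]],
    [[0,0,0.02],[0,0,0]],
    [[0,0,0.02],[0,0,0]]
  ]
}}

```text
clock: 6.5
position: [0.5024, -0.1775, 0.1451]
ee_rot: [-0.818, -1.678, 1.679]
force: [-0.3, -0.0, -1.8]
width: 0.145
```

Call:
{"name": "arm_command", "arguments": {
  "plan": [
    [[0.001,0,0],[0,0,0]],
    [[0.0018,0,0],[0,0,0]],
    [[0.0025,0,0],[0,0,0]],
    [[0.0025,0,0],[0,0,0]]
  ]
}}

```text
clock: 6.9
position: [0.5016, -0.1745, 0.1451]
ee_rot: [-0.817, -1.68, 1.68]
force: [-0.7, -0.0, -2.5]
width: 0.145
```

```bash
python3 -c "
from mv import *
st()"
```

```text
rail [-57.55  40.47 145.1 ] theta -0.04 Ftool(lat,down,fwd) [0.44 2.49 0.59] Mtool [-0.072 -0.046 -0.093] w 13.3 t 6.9
```

Call:
{"name": "arm_command", "arguments": {
  "plan": [
    [[0.0005,0,0],[0,0,0]],
    [[0.001,0,0],[0,0,0]],
    [[0.001,0,0],[0,0,0]]
  ]
}}

```text
clock: 7.2
position: [0.5009, -0.174, 0.1452]
ee_rot: [-0.818, -1.68, 1.68]
force: [0.2, -0.0, -1.3]
width: 0.142
```

```bash
python3 -c "
from mv import *
st()"
```

```text
rail [-58.33  40.28 145.16] theta -0.07 Ftool(lat,down,fwd) [-0.16  1.31 -0.14] Mtool [-0.061 -0.001 -0.065] w 13.1 t 7.2
```

Call:
{"name": "arm_command", "arguments": {
  "plan": [
    [[0.0004,0,0],[0,0,0]],
    [[0.0008,0,0],[0,0,0]],
    [[0.0008,0,0],[0,0,0]]
  ]
}}

```text
clock: 7.5
position: [0.5007, -0.1738, 0.1453]
ee_rot: [-0.819, -1.68, 1.68]
force: [0.5, -2.1, -3.1]
width: 0.143
```

```bash
python3 -c "
from mv import *
st()"
```

```text
rail [-58.73  40.25 145.27] theta -0.08 Ftool(lat,down,fwd) [-1.92  3.1   0.93] Mtool [-0.044  0.001  0.337] w 13.2 t 7.5
```

Call:
{"name": "arm_command", "arguments": {
  "plan": [
    [[-0.003,0,0],[0,0,0]],
    [[-0.006,0,0],[0,0,0]],
    [[-0.0068,0,0],[0,0,0]],
    [[-0.0072,0,0],[0,0,0]],
    [[-0.0072,0,0],[0,0,0]]
  ]
}}

```text
clock: 8.0
position: [0.5048, -0.1791, 0.145]
ee_rot: [-0.818, -1.679, 1.68]
force: [-0.4, -0.2, -1.4]
width: 0.144
```

```bash
python3 -c "
from mv import *
st()"
```

```text
rail [-52.    40.17 145.04] theta -0.08 Ftool(lat,down,fwd) [0.1  1.43 0.46] Mtool [-0.055  0.014 -0.049] w 13.3 t 8.0
```

Call:
{"name": "arm_command", "arguments": {
  "plan": [
    [[-0.0005,0,0],[0,0,0]],
    [[-0.0008,0,0],[0,0,0]],
    [[-0.0008,0,0],[0,0,0]]
  ]
}}

```text
clock: 8.3
position: [0.5053, -0.1796, 0.1451]
ee_rot: [-0.818, -1.68, 1.68]
force: [0.7, 0.0, -2.0]
width: 0.145
```

```bash
python3 -c "
from mv import *
st()"
```

```text
rail [-51.24  40.25 145.11] theta -0.07 Ftool(lat,down,fwd) [-0.44  1.99 -0.61] Mtool [-0.015  0.059 -0.155] w 13.3 t 8.3
```

```bash
cat > path.py <<'E'
from mv import *
YB=[0.0]
def cl(s):
    # s measured from y=110 on leg1 (mm); returns x,y
    b=25*np.pi/2
    if s<85: return np.array([-55,110-s])
    s-=85
    if s<b: a=np.pi+s/25; return np.array([-30+25*np.cos(a),25+25*np.sin(a)])
    s-=b
    if s<60: return np.array([-30+s,0.])
    s-=60
    if s<b: a=np.pi/2-s/25; return np.array([30+25*np.cos(a),-25+25*np.sin(a)])
    s-=b
    return np.array([55,-25-s])
def pose(s):
    a,b=cl(s-9),cl(s+9); d=(b-a)/np.linalg.norm(b-a); n=np.array([-d[1],d[0]])
    c=cl(s); o=[]; 
    for t in np.arange(-16,16.1,.5):
        q=cl(s+t)-c
        if abs(q@d)<=11.2: o.append(q@n)
    c=c+n*(max(o)+min(o))/2
    return c[0],c[1],np.degrees(np.arctan2(d[1],d[0]))+90, (max(o)-min(o))/2
def rows(ss,z=None,off=(0,0),frm=None):
    o=observe(); h,M=yawdeg(o); p=o["position"]; th0=h-np.degrees(Q[2])+90
    z=p[2] if z is None else z; out=[]
    for s in ss:
        x,y,t,_=pose(s); T=w(Q,[(x+off[0])/1e3,(y+off[1])/1e3,z])[0]
        out.append([(M.T@(T-p)).round(4).tolist(),[0,round(-(t-th0),1),0]])
    return out
E
python3 -c "
from path import *
for s in range(66,240,6): print(s,np.round(pose(s),2))
print(rows([72,75,78,81,84]))
"
```

```text
66 [-55.  44.   0.   0.]
72 [-55.  38.   0.   0.]
78 [-54.88  32.     0.25   0.15]
84 [-54.46  26.04   4.06   0.67]
90 [-53.33  20.29  12.46   1.2 ]
96 [-51.44  14.9   25.21   1.3 ]
102 [-48.43  10.1   38.96   1.3 ]
108 [-44.36   6.14  52.71   1.3 ]
114 [-39.46   3.27  66.46   1.3 ]
120 [-34.02   1.5   78.81   1.17]
126 [-28.24   0.46  86.64   0.6 ]
132 [-22.27   0.09  89.9    0.1 ]
138 [-16.27   0.    90.     0.  ]
144 [-10.27   0.    90.     0.  ]
150 [-4.27  0.   90.    0.  ]
156 [ 1.73  0.   90.    0.  ]
162 [ 7.73  0.   90.    0.  ]
168 [13.73  0.   90.    0.  ]
174 [ 1.973e+01 -1.000e-02  9.000e+01  1.000e-02]
180 [25.72 -0.26 88.58  0.37]
186 [31.62 -0.91 82.69  0.9 ]
192 [37.21 -2.41 72.18  1.29]
198 [42.37 -4.78 58.53  1.3 ]
204 [46.82 -8.31 44.78  1.3 ]
210 [ 50.31 -12.78  31.03   1.3 ]
216 [ 52.64 -17.96  17.41   1.29]
222 [ 54.12 -23.56   7.05   0.88]
228 [ 54.75 -29.47   1.31   0.35]
234 [ 55.   -35.46   0.     0.  ]
[[[0.0038, 0.0, 0.0023], [0, np.float64(-0.1), 0]], [[0.0037, 0.0, 0.0053], [0, np.float64(-0.1), 0]], [[0.0036, 0.0, 0.0083], [0, np.float64(-0.3), 0]], [[0.0035, 0.0, 0.0112], [0, np.float64(-1.7), 0]], [[0.0032, 0.0, 0.0142], [0, np.float64(-4.1), 0]]]
```

Call:
{"name": "arm_command", "arguments": {
  "plan": [
    [[0.0038,0,0.0023],[0,0,0]],
    [[0.0037,0,0.0053],[0,-0.1,0]],
    [[0.0036,0,0.0083],[0,-0.3,0]],
    [[0.0035,0,0.0112],[0,-1.7,0]],
    [[0.0032,0,0.0142],[0,-4.1,0]]
  ]
}}

```text
clock: 8.8
position: [0.492, -0.1862, 0.1452]
ee_rot: [-0.764, -1.729, 1.729]
force: [-1.1, -0.1, -2.1]
width: 0.146
```

```bash
python3 -c "
from path import *
st()
print(pose(84),rows([86.5,89,91.5,94,96.5]))"
```

```text
rail [-54.31  25.7  145.17] theta 4.15 Ftool(lat,down,fwd) [0.67 2.07 0.91] Mtool [-0.089 -0.013 -0.14 ] w 13.5 t 8.8
(np.float64(-54.46381467777694), np.float64(26.03809193602555), np.float64(4.063607165023853), np.float64(0.6702208770351247)) [[[-0.0, 0.0, 0.0021], [0, np.float64(-2.8), 0]], [[-0.0004, 0.0, 0.0045], [0, np.float64(-6.6), 0]], [[-0.0009, 0.0, 0.0069], [0, np.float64(-11.1), 0]], [[-0.0015, 0.0, 0.0092], [0, np.float64(-16.5), 0]], [[-0.0022, 0.0, 0.0114], [0, np.float64(-22.2), 0]]]
```

Call:
{"name": "arm_command", "arguments": {
  "plan": [
    [[0,0,0.0021],[0,-2.8,0]],
    [[-0.0004,0,0.0045],[0,-6.6,0]],
    [[-0.0009,0,0.0069],[0,-11.1,0]],
    [[-0.0015,0,0.0092],[0,-16.5,0]],
    [[-0.0015,0,0.0092],[0,-16.5,0]]
  ]
}}

```text
clock: 9.3
position: [0.486, -0.1939, 0.1452]
ee_rot: [-0.535, -1.913, 1.914]
force: [-0.7, 0.4, -2.8]
width: 0.145
```

```bash
python3 -c "
from path import *
st()
print(pose(94),rows([96,98,100,102,102]))"
```

```text
rail [-51.92  16.25 145.17] theta 20.61 Ftool(lat,down,fwd) [0.75 2.8  0.04] Mtool [-0.079  0.035 -0.04 ] w 13.3 t 9.3
(np.float64(-52.18136887450943), np.float64(16.650869502310957), np.float64(20.62648062470963), np.float64(1.2993437809309367)) [[[0.0, 0.0, 0.0014], [0, np.float64(-4.6), 0]], [[-0.0002, 0.0, 0.0033], [0, np.float64(-9.2), 0]], [[-0.0006, 0.0, 0.0052], [0, np.float64(-13.8), 0]], [[-0.0011, 0.0, 0.007], [0, np.float64(-18.3), 0]], [[-0.0011, 0.0, 0.007], [0, np.float64(-18.3), 0]]]
```

Call:
{"name": "arm_command", "arguments": {
  "plan": [
    [[0,0,0.0014],[0,-4.6,0]],
    [[-0.0002,0,0.0033],[0,-9.2,0]],
    [[-0.0006,0,0.0052],[0,-13.8,0]],
    [[-0.0011,0,0.007],[0,-18.3,0]],
    [[-0.0011,0,0.007],[0,-18.3,0]]
  ]
}}

```text
clock: 9.8
position: [0.4836, -0.2002, 0.1451]
ee_rot: [-0.241, -2.1, 2.1]
force: [-0.4, -0.1, -2.0]
width: 0.144
```

```bash
python3 -c "
from path import *
st()
print(pose(102),rows([104,106,108,110,110]))"
```

```text
rail [-48.53  10.49 145.12] theta 38.76 Ftool(lat,down,fwd) [0.32 1.96 0.16] Mtool [-0.001  0.022 -0.045] w 13.3 t 9.8
(np.float64(-48.42898369244262), np.float64(10.097192704789437), np.float64(38.96113006889597), np.float64(1.2993437809309334)) [[[0.0001, 0.0, 0.0023], [0, np.float64(-4.8), 0]], [[-0.0001, 0.0, 0.0041], [0, np.float64(-9.4), 0]], [[-0.0005, 0.0, 0.006], [0, np.float64(-14.0), 0]], [[-0.0011, 0.0, 0.0078], [0, np.float64(-18.5), 0]], [[-0.0011, 0.0, 0.0078], [0, np.float64(-18.5), 0]]]
```

Call:
{"name": "arm_command", "arguments": {
  "plan": [
    [[0.0001,0,0.0023],[0,-4.8,0]],
    [[-0.0001,0,0.0041],[0,-9.4,0]],
    [[-0.0005,0,0.006],[0,-14,0]],
    [[-0.0011,0,0.0078],[0,-18.5,0]],
    [[-0.0011,0,0.0078],[0,-18.5,0]]
  ]
}}

```text
clock: 10.3
position: [0.483, -0.2079, 0.1451]
ee_rot: [-0.101, 2.174, -2.174]
force: [0.6, 0.6, -1.1]
width: 0.148
```

```bash
python3 -c "
from path import *
st()
print(pose(110),rows([112,114,116,118,118]))"
```

```text
rail [-42.81   5.26 145.12] theta 57.18 Ftool(lat,down,fwd) [-0.66  1.13 -0.56] Mtool [-0.018  0.039 -0.037] w 13.6 t 10.3
(np.float64(-42.80551920575108), np.float64(5.05658547074656), np.float64(57.29577951308234), np.float64(1.2993437809309343)) [[[0.0001, 0.0, 0.002], [0, np.float64(-4.7), 0]], [[-0.0001, 0.0, 0.0039], [0, np.float64(-9.3), 0]], [[-0.0005, 0.0, 0.0057], [0, np.float64(-13.8), 0]], [[-0.001, 0.0, 0.0076], [0, np.float64(-18.0), 0]], [[-0.001, 0.0, 0.0076], [0, np.float64(-18.0), 0]]]
```

Call:
{"name": "arm_command", "arguments": {
  "plan": [
    [[0.0001,0,0.002],[0,-4.7,0]],
    [[-0.0001,0,0.0039],[0,-9.3,0]],
    [[-0.0005,0,0.0057],[0,-13.8,0]],
    [[-0.001,0,0.0076],[0,-18,0]],
    [[-0.001,0,0.0076],[0,-18,0]]
  ]
}}

```text
clock: 10.8
position: [0.4848, -0.2152, 0.1451]
ee_rot: [-0.412, 1.998, -1.998]
force: [-0.2, -0.5, -2.2]
width: 0.142
```

```bash
python3 -c "
from path import *
st()
print(pose(118),rows([121,124,127,130,133]))"
```

```text
rail [-35.95   2.12 145.09] theta 75.14 Ftool(lat,down,fwd) [0.39 2.18 0.42] Mtool [-0.03   0.028  0.012] w 13.1 t 10.8
(np.float64(-35.883253667994936), np.float64(1.9947033354612476), np.float64(75.16666077778675), np.float64(1.254383693873205)) [[[0.0001, 0.0, 0.003], [0, np.float64(-5.3), 0]], [[-0.0001, 0.0, 0.0059], [0, np.float64(-9.4), 0]], [[-0.0005, 0.0, 0.0089], [0, np.float64(-12.4), 0]], [[-0.0011, 0.0, 0.0118], [0, np.float64(-14.2), 0]], [[-0.0018, 0.0, 0.0147], [0, np.float64(-14.9), 0]]]
```

Call:
{"name": "arm_command", "arguments": {
  "plan": [
    [[0.0001,0,0.003],[0,-5.3,0]],
    [[-0.0001,0,0.0059],[0,-9.4,0]],
    [[-0.0005,0,0.0089],[0,-12.4,0]],
    [[-0.0011,0,0.0118],[0,-14.2,0]],
    [[-0.0018,0,0.0147],[0,-14.9,0]]
  ]
}}

```text
clock: 11.3
position: [0.4922, -0.2278, 0.1451]
ee_rot: [-0.636, 1.838, -1.837]
force: [-0.6, -0.7, -0.8]
width: 0.141
```

```bash
python3 -c "
from path import *
st()
print(pose(133),rows([138,143,148,152,152]))"
```

```text
rail [-21.45   0.23 145.08] theta 90.02 Ftool(lat,down,fwd) [0.9  0.82 0.18] Mtool [ 0.041  0.007 -0.017] w 13.0 t 11.3
(np.float64(-21.269904065974643), np.float64(0.05070036367226186), np.float64(89.99536224191759), np.float64(0.05138838909942062)) [[[0.0002, -0.0, 0.0052], [0, np.float64(0.0), 0]], [[0.0002, -0.0, 0.0102], [0, np.float64(0.0), 0]], [[0.0002, -0.0, 0.0152], [0, np.float64(0.0), 0]], [[0.0002, -0.0, 0.0192], [0, np.float64(0.0), 0]], [[0.0002, -0.0, 0.0192], [0, np.float64(0.0), 0]]]
```

Call:
{"name": "arm_command", "arguments": {
  "plan": [
    [[0.0002,0,0.0052],[0,0,0]],
    [[0.0002,0,0.0102],[0,0,0]],
    [[0.0002,0,0.0152],[0,0,0]],
    [[0.0002,0,0.0192],[0,0,0]],
    [[0.0002,0,0.0192],[0,0,0]]
  ]
}}

```text
clock: 11.8
position: [0.5044, -0.2436, 0.1451]
ee_rot: [-0.638, 1.835, -1.836]
force: [0.9, 1.6, -1.8]
width: 0.14
```

```bash
python3 -c "
from path import *
st()"
```

```text
rail [-1.5100e+00 -2.0000e-02  1.4507e+02] theta 90.17 Ftool(lat,down,fwd) [-1.67  1.85 -0.75] Mtool [ 0.026 -0.026  0.02 ] w 12.9 t 11.8
```

Call:
{"name": "arm_command", "arguments": {
  "plan": [
    [[0.0015,0,0],[0,0,0]],
    [[0.0022,0,0],[0,0,0]],
    [[0.003,0,0],[0,0,0]],
    [[0.003,0,0],[0,0,0]]
  ]
}}

```text
clock: 12.2
position: [0.5014, -0.245, 0.1452]
ee_rot: [-0.639, 1.835, -1.835]
force: [0.6, 0.0, -2.3]
width: 0.144
```

```bash
python3 -c "
from path import *
st()"
```

```text
rail [ -2.27  -3.16 145.17] theta 90.22 Ftool(lat,down,fwd) [-0.46  2.33  0.32] Mtool [-0.011  0.012 -0.005] w 13.3 t 12.2
```

Call:
{"name": "arm_command", "arguments": {
  "plan": [
    [[0.0005,0,0],[0,0,0]],
    [[0.001,0,0],[0,0,0]],
    [[0.001,0,0],[0,0,0]]
  ]
}}

```text
clock: 12.5
position: [0.5008, -0.2456, 0.1452]
ee_rot: [-0.639, 1.835, -1.835]
force: [1.0, 0.5, -1.3]
width: 0.141
```

```bash
python3 -c "
from path import *
st()"
```

```text
rail [ -2.14  -4.02 145.16] theta 90.22 Ftool(lat,down,fwd) [-1.11  1.26  0.2 ] Mtool [0.03  0.017 0.033] w 13.0 t 12.5
```

Call:
{"name": "arm_command", "arguments": {
  "plan": [
    [[0.0005,0,0],[0,0,0]],
    [[0.0008,0,0],[0,0,0]],
    [[0.0008,0,0],[0,0,0]]
  ]
}}

```text
clock: 12.8
position: [0.5004, -0.2459, 0.1452]
ee_rot: [-0.638, 1.835, -1.835]
force: [0.6, 0.5, -1.6]
width: 0.146
```

```bash
python3 -c "
from path import *
st()"
```

```text
rail [ -2.18  -4.51 145.16] theta 90.24 Ftool(lat,down,fwd) [-0.75  1.64 -0.  ] Mtool [ 0.021 -0.039  0.35 ] w 13.4 t 12.8
```

Call:
{"name": "arm_command", "arguments": {
  "plan": [
    [[-0.003,0,0],[0,0,0]],
    [[-0.006,0,0],[0,0,0]],
    [[-0.007,0,0],[0,0,0]],
    [[-0.0076,0,0],[0,0,0]],
    [[-0.0076,0,0],[0,0,0]]
  ]
}}

```text
clock: 13.3
position: [0.5061, -0.2413, 0.145]
ee_rot: [-0.639, 1.835, -1.835]
force: [-0.2, 0.5, -2.5]
width: 0.144
```

```bash
python3 -c "
from path import *
st()"
```

```text
rail [ -2.24   2.75 145.04] theta 90.23 Ftool(lat,down,fwd) [-0.21  2.52 -0.5 ] Mtool [-0.017 -0.032 -0.074] w 13.2 t 13.3
```

```bash
python3 -c "
from path import *
st()
print(rows([155,160,165,170,173],off=(0,-.7)))"
```

```text
rail [ -2.24   2.75 145.04] theta 90.23 Ftool(lat,down,fwd) [-0.21  2.52 -0.5 ] Mtool [-0.017 -0.032 -0.074] w 13.2 t 13.3
[[[0.0035, 0.0, 0.003], [0, np.float64(0.2), 0]], [[0.0035, -0.0, 0.008], [0, np.float64(0.2), 0]], [[0.0035, -0.0, 0.013], [0, np.float64(0.2), 0]], [[0.0035, -0.0, 0.018], [0, np.float64(0.2), 0]], [[0.0035, -0.0, 0.021], [0, np.float64(0.2), 0]]]
```

Call:
{"name": "arm_command", "arguments": {
  "plan": [
    [[0.0035,0,0.003],[0,0.2,0]],
    [[0.0035,0,0.008],[0,0.2,0]],
    [[0.0035,0,0.013],[0,0.2,0]],
    [[0.0035,0,0.018],[0,0.2,0]],
    [[0.0035,0,0.021],[0,0.2,0]]
  ]
}}

```text
clock: 13.8
position: [0.5169, -0.2606, 0.1451]
ee_rot: [-0.635, 1.837, -1.838]
force: [0.8, 0.2, -2.0]
width: 0.141
```

```bash
python3 -c "
from path import *
st()
print(pose(173),rows([176,179,182,185,188],off=(0,-.7)))"
```

```text
rail [ 19.57  -0.61 145.08] theta 90.01 Ftool(lat,down,fwd) [-0.76  2.    0.31] Mtool [ 0.02  -0.057 -0.016] w 13.0 t 13.8
(np.float64(18.730091830127584), np.float64(0.0), np.float64(90.0), np.float64(0.0)) [[[0.0002, 0.0, 0.0022], [0, np.float64(0.0), 0]], [[0.0003, 0.0, 0.0052], [0, np.float64(0.9), 0]], [[0.0005, 0.0, 0.0081], [0, np.float64(2.9), 0]], [[0.0008, 0.0, 0.0111], [0, np.float64(6.0), 0]], [[0.0015, 0.0, 0.0139], [0, np.float64(10.3), 0]]]
```

Call:
{"name": "arm_command", "arguments": {
  "plan": [
    [[0.0002,0,0.0022],[0,0,0]],
    [[0.0003,0,0.0052],[0,0.9,0]],
    [[0.0005,0,0.0081],[0,2.9,0]],
    [[0.0008,0,0.0111],[0,6,0]],
    [[0.0008,0,0.0111],[0,6,0]]
  ]
}}

```text
clock: 14.3
position: [0.5229, -0.2695, 0.1452]
ee_rot: [-0.547, 1.905, -1.905]
force: [0.1, 0.3, -2.3]
width: 0.143
```

```bash
python3 -c "
from path import *
st()
print(pose(185),rows([187,189,191,193,193],off=(0,-.7)))"
```

```text
rail [ 30.34  -1.42 145.16] theta 83.88 Ftool(lat,down,fwd) [-0.29  2.28 -0.2 ] Mtool [0.054 0.054 0.03 ] w 13.2 t 14.3
(np.float64(30.651574165272894), np.float64(-0.7553376860684627), np.float64(83.98895773468271), np.float64(0.8201782327584027)) [[[0.0001, 0.0, 0.0023], [0, np.float64(2.6), 0]], [[0.0004, 0.0, 0.0042], [0, np.float64(5.9), 0]], [[0.0008, 0.0, 0.0061], [0, np.float64(9.6), 0]], [[0.0012, 0.0, 0.0079], [0, np.float64(13.9), 0]], [[0.0012, 0.0, 0.0079], [0, np.float64(13.9), 0]]]
```

Call:
{"name": "arm_command", "arguments": {
  "plan": [
    [[0.0001,0,0.0023],[0,2.6,0]],
    [[0.0004,0,0.0042],[0,5.9,0]],
    [[0.0008,0,0.0061],[0,9.6,0]],
    [[0.0012,0,0.0079],[0,13.9,0]],
    [[0.0012,0,0.0079],[0,13.9,0]]
  ]
}}

```text
clock: 14.8
position: [0.5259, -0.2766, 0.1452]
ee_rot: [-0.329, 2.049, -2.05]
force: [0.9, 0.5, -0.5]
width: 0.142
```

```bash
python3 -c "
from path import *
st()
print(pose(193),rows([195,197,199,201,201],off=(0,-.7)))"
```

```text
rail [ 37.73  -3.4  145.15] theta 70.08 Ftool(lat,down,fwd) [-0.98  0.47 -0.23] Mtool [-0.055 -0.    -0.051] w 13.0 t 14.8
(np.float64(38.10922390312917), np.float64(-2.7293463978103443), np.float64(69.98765587825514), np.float64(1.29891302104171)) [[[-0.0, 0.0, 0.0023], [0, np.float64(4.7), 0]], [[0.0002, 0.0, 0.0041], [0, np.float64(9.3), 0]], [[0.0006, 0.0, 0.006], [0, np.float64(13.8), 0]], [[0.0011, 0.0, 0.0078], [0, np.float64(18.4), 0]], [[0.0011, 0.0, 0.0078], [0, np.float64(18.4), 0]]]
```

Call:
{"name": "arm_command", "arguments": {
  "plan": [
    [[0,0,0.0023],[0,4.7,0]],
    [[0.0002,0,0.0041],[0,9.3,0]],
    [[0.0006,0,0.006],[0,13.8,0]],
    [[0.0011,0,0.0078],[0,18.4,0]],
    [[0.0011,0,0.0078],[0,18.4,0]]
  ]
}}

```text
clock: 15.3
position: [0.5272, -0.2842, 0.1451]
ee_rot: [-0.001, -2.221, 2.221]
force: [0.7, -0.6, -2.7]
width: 0.141
```

```bash
python3 -c "
from path import *
st()
print(pose(201),rows([203,205,207,209,209],off=(0,-.7)))"
```

```text
rail [ 44.57  -7.11 145.14] theta 51.78 Ftool(lat,down,fwd) [-0.68  2.75  0.59] Mtool [-0.084 -0.03  -0.027] w 13.0 t 15.3
(np.float64(44.70297729782002), np.float64(-6.411197892433028), np.float64(51.6574538906956), np.float64(1.2993437809309343)) [[[-0.0, 0.0, 0.002], [0, np.float64(4.7), 0]], [[0.0002, 0.0, 0.0039], [0, np.float64(9.3), 0]], [[0.0006, 0.0, 0.0057], [0, np.float64(13.9), 0]], [[0.0011, 0.0, 0.0076], [0, np.float64(18.5), 0]], [[0.0011, 0.0, 0.0076], [0, np.float64(18.5), 0]]]
```

Call:
{"name": "arm_command", "arguments": {
  "plan": [
    [[0,0,0.002],[0,4.7,0]],
    [[0.0002,0,0.0039],[0,9.3,0]],
    [[0.0006,0,0.0057],[0,13.9,0]],
    [[0.0011,0,0.0076],[0,18.5,0]],
    [[0.0011,0,0.0076],[0,18.5,0]]
  ]
}}

```text
clock: 15.8
position: [0.526, -0.2918, 0.1451]
ee_rot: [-0.333, -2.047, 2.047]
force: [0.0, 0.2, -2.2]
width: 0.144
```

```bash
python3 -c "
from path import *
st()
print(pose(209),rows([211,213,215,217,217],off=(0,-.7)))"
```

```text
rail [ 49.78 -12.73 145.07] theta 33.36 Ftool(lat,down,fwd) [ 0.03  2.15 -0.23] Mtool [-0.046 -0.002 -0.033] w 13.2 t 15.8
(np.float64(49.80400234730381), np.float64(-11.979915659164014), np.float64(33.32280444650928), np.float64(1.2993437809309352)) [[[0.0, 0.0, 0.0019], [0, np.float64(4.6), 0]], [[0.0003, 0.0, 0.0038], [0, np.float64(9.2), 0]], [[0.0006, 0.0, 0.0056], [0, np.float64(13.8), 0]], [[0.0011, 0.0, 0.0074], [0, np.float64(18.0), 0]], [[0.0011, 0.0, 0.0074], [0, np.float64(18.0), 0]]]
```

Call:
{"name": "arm_command", "arguments": {
  "plan": [
    [[0,0,0.0019],[0,4.6,0]],
    [[0.0003,0,0.0038],[0,9.2,0]],
    [[0.0006,0,0.0056],[0,13.8,0]],
    [[0.0011,0,0.0074],[0,18,0]],
    [[0.0011,0,0.0074],[0,18,0]]
  ]
}}

```text
clock: 16.3
position: [0.5227, -0.2984, 0.1451]
ee_rot: [-0.611, -1.856, 1.857]
force: [-0.3, -0.3, -1.3]
width: 0.144
```

```bash
python3 -c "
from path import *
st()
print(pose(217),rows([220,223,226,229,232],off=(0,-.7)))"
```

```text
rail [ 52.88 -19.47 145.1 ] theta 15.42 Ftool(lat,down,fwd) [0.11 1.31 0.41] Mtool [-0.037  0.042 -0.123] w 13.2 t 16.3
(np.float64(52.93171513270848), np.float64(-18.869125116320518), np.float64(15.36412296238045), np.float64(1.262901897806479)) [[[0.0, 0.0, 0.003], [0, np.float64(5.4), 0]], [[0.0002, 0.0, 0.0059], [0, np.float64(9.6), 0]], [[0.0006, 0.0, 0.0089], [0, np.float64(12.7), 0]], [[0.0012, 0.0, 0.0118], [0, np.float64(14.6), 0]], [[0.0019, 0.0, 0.0147], [0, np.float64(15.4), 0]]]
```

Call:
{"name": "arm_command", "arguments": {
  "plan": [
    [[0,0,0.003],[0,5.4,0]],
    [[0.0002,0,0.0059],[0,9.6,0]],
    [[0.0006,0,0.0089],[0,12.7,0]],
    [[0.0012,0,0.0118],[0,14.6,0]],
    [[0.0019,0,0.0147],[0,15.4,0]]
  ]
}}

```text
clock: 16.8
position: [0.5124, -0.309, 0.1451]
ee_rot: [-0.817, -1.68, 1.68]
force: [0.0, 0.4, -2.3]
width: 0.141
```

Call:
{"name": "arm_command", "arguments": {
  "plan": [
    [[0,0,0],[0,0,0]],
    [[0,0,0],[0,0,0]]
  ]
}}

```text
clock: 17.0
position: [0.5125, -0.3091, 0.1452]
ee_rot: [-0.818, -1.68, 1.68]
force: [0.4, -0.6, -1.7]
width: 0.145
```

```bash
python3 -c "
from path import *
st(); p=get_image('side')
cv2.imwrite('pics/s8.png',cv2.resize(p['color'][110:240,230:370,::-1],None,fx=5,fy=5,interpolation=cv2.INTER_CUBIC))"
```

```text
rail [ 55.04 -34.1  145.15] theta -0.07 Ftool(lat,down,fwd) [-0.7   1.73  0.04] Mtool [-0.048 -0.027 -0.095] w 13.3 t 17.0
```

```bash
sleep 3
```

```text
(no output)
```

View pics/s8.png

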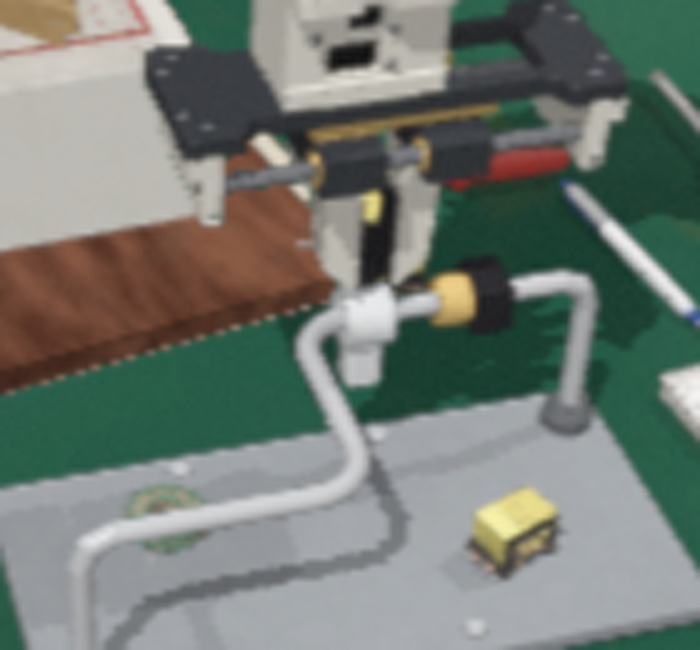

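Call:
{"name": "arm_command", "arguments": {
  "plan": [
    [[0,0,0.003],[0,0,0]],
    [[0,0,0.006],[0,0,0]],
    [[0,0,0.008],[0,0,0]],
    [[0,0,0.01],[0,0,0]],
    [[0,0,0.011],[0,0,0]]
  ]
}}

```text
clock: 17.55
position: [0.5035, -0.3162, 0.1452]
ee_rot: [-0.819, -1.678, 1.678]
force: [0.0, 0.1, -1.5]
width: 0.145
```

```bash
python3 -c "
from path import *
st()"
```

```text
rail [ 55.07 -45.48 145.16] theta -0.19 Ftool(lat,down,fwd) [ 0.06  1.49 -0.09] Mtool [-0.04  -0.08  -0.076] w 13.3 t 17.55
```

Call:
{"name": "arm_command", "arguments": {
  "plan": [
    [[0,0,0.001],[0,0,0]],
    [[0,0,0.002],[0,0,0]],
    [[0,0,0.003],[0,0,0]],
    [[0,0,0.0035],[0,0,0]]
  ]
}}

```text
clock: 17.95
position: [0.501, -0.3181, 0.1451]
ee_rot: [-0.819, -1.678, 1.678]
force: [0.5, -0.3, -1.7]
width: 0.144
```

```bash
python3 -c "
from path import *
st()"
```

```text
rail [ 55.03 -48.67 145.15] theta -0.17 Ftool(lat,down,fwd) [-0.56  1.69 -0.21] Mtool [-0.071  0.031 -0.068] w 13.3 t 17.95
```

Call:
{"name": "arm_command", "arguments": {
  "plan": [
    [[0,0,0.0008],[0,0,0]],
    [[0,0,0.0016],[0,0,0]],
    [[0,0,0.0024],[0,0,0]],
    [[0,0,0.003],[0,0,0]]
  ]
}}

```text
clock: 18.35
position: [0.4986, -0.32, 0.1451]
ee_rot: [-0.819, -1.678, 1.678]
force: [-0.2, 0.6, -1.7]
width: 0.145
```

```bash
python3 -c "
from path import *
st()"
```

```text
rail [ 55.02 -51.69 145.15] theta -0.17 Ftool(lat,down,fwd) [ 0.57  1.71 -0.16] Mtool [-0.041  0.035 -0.016] w 13.3 t 18.35
```

Call:
{"name": "arm_command", "arguments": {
  "plan": [
    [[0,0,0.0008],[0,0,0]],
    [[0,0,0.0016],[0,0,0]],
    [[0,0,0.0024],[0,0,0]],
    [[0,0,0.003],[0,0,0]]
  ]
}}

```text
clock: 18.75
position: [0.4963, -0.3219, 0.1452]
ee_rot: [-0.819, -1.678, 1.678]
force: [0.4, 0.2, -2.2]
width: 0.148
```

```bash
python3 -c "
from path import *
st()"
```

```text
rail [ 55.01 -54.71 145.15] theta -0.18 Ftool(lat,down,fwd) [-0.06  2.19 -0.47] Mtool [-0.035 -0.033 -0.122] w 13.6 t 18.75
```

Call:
{"name": "arm_command", "arguments": {
  "plan": [
    [[0,0,0.0006],[0,0,0]],
    [[0,0,0.0012],[0,0,0]],
    [[0,0,0.0018],[0,0,0]],
    [[0,0,0.002],[0,0,0]]
  ]
}}

```text
clock: 19.15
position: [0.4947, -0.3231, 0.1452]
ee_rot: [-0.819, -1.678, 1.678]
force: [0.2, 0.4, -1.3]
width: 0.144
```

```bash
python3 -c "
from path import *
st()"
```

```text
rail [ 55.01 -56.71 145.16] theta -0.18 Ftool(lat,down,fwd) [ 0.21  1.28 -0.37] Mtool [-0.075  0.024 -0.098] w 13.2 t 19.15
```

Call:
{"name": "arm_command", "arguments": {
  "plan": [
    [[0,0,0.0006],[0,0,0]],
    [[0,0,0.0012],[0,0,0]],
    [[0,0,0.0018],[0,0,0]],
    [[0,0,0.002],[0,0,0]]
  ]
}}

```text
clock: 19.55
position: [0.4939, -0.3237, 0.1452]
ee_rot: [-0.819, -1.68, 1.678]
force: [2.8, 2.3, -1.9]
width: 0.147
```

```bash
python3 -c "
from path import *
st()"
```

```text
rail [ 54.99 -57.75 145.24] theta -0.13 Ftool(lat,down,fwd) [ 0.06  1.92 -3.62] Mtool [-0.934  0.037 -0.14 ] w 13.6 t 19.55
```

Call:
{"name": "arm_command", "arguments": {
  "plan": [
    [[0,0,0.0006],[0,0,0]],
    [[0,0,0.0012],[0,0,0]],
    [[0,0,0.0018],[0,0,0]],
    [[0,0,0.002],[0,0,0]]
  ]
}}

```text
clock: 19.95
position: [0.4923, -0.3249, 0.1452]
ee_rot: [-0.819, -1.68, 1.678]
force: [3.7, 3.5, -1.3]
width: 0.146
```

```bash
python3 -c "
from path import *
st()"
```

```text
rail [ 54.98 -59.73 145.24] theta -0.13 Ftool(lat,down,fwd) [ 0.46  1.28 -5.01] Mtool [-1.311  0.038 -0.076] w 13.5 t 19.95
```

Call:
{"name": "arm_command", "arguments": {
  "plan": [
    [[0,0,0.0006],[0,0,0]],
    [[0,0,0.0012],[0,0,0]],
    [[0,0,0.0018],[0,0,0]],
    [[0,0,0.002],[0,0,0]]
  ]
}}

```text
clock: 20.35
position: [0.4907, -0.3262, 0.1453]
ee_rot: [-0.819, -1.68, 1.678]
force: [4.3, 3.1, -1.3]
width: 0.145
```

```bash
python3 -c "
from path import *
st()"
```

```text
rail [ 54.99 -61.82 145.26] theta -0.14 Ftool(lat,down,fwd) [-0.21  1.35 -5.29] Mtool [-1.255 -0.022 -0.115] w 13.3 t 20.35
```

Call:
{"name": "arm_command", "arguments": {
  "plan": [
    [[0,0,0.0006],[0,0,0]],
    [[0,0,0.0012],[0,0,0]],
    [[0,0,0.0018],[0,0,0]],
    [[0,0,0.002],[0,0,0]]
  ]
}}

```text
clock: 20.75
position: [0.489, -0.3275, 0.1453]
ee_rot: [-0.819, -1.679, 1.678]
force: [3.8, 2.8, -1.7]
width: 0.142
```

```bash
python3 -c "
from path import *
st()"
```

```text
rail [ 54.98 -63.96 145.27] theta -0.14 Ftool(lat,down,fwd) [-0.09  1.7  -4.7 ] Mtool [-1.243 -0.017 -0.123] w 13.1 t 20.75
```

Call:
{"name": "arm_command", "arguments": {
  "plan": [
    [[0,0,0.0004],[0,0,0]],
    [[0,0,0.0008],[0,0,0]],
    [[0,0,0.001],[0,0,0]],
    [[0,0,0.001],[0,0,0]]
  ]
}}

```text
clock: 21.15
position: [0.4881, -0.3282, 0.1453]
ee_rot: [-0.819, -1.679, 1.678]
force: [4.3, 3.2, -1.3]
width: 0.144
```

```bash
python3 -c "
from path import *
st()"
```

```text
rail [ 55.   -65.03 145.25] theta -0.15 Ftool(lat,down,fwd) [-0.14  1.3  -5.39] Mtool [-1.204  0.012 -0.046] w 13.3 t 21.15
```

Call:
{"name": "arm_command", "arguments": {
  "plan": [
    [[0,0,0.0004],[0,0,0]],
    [[0,0,0.0007],[0,0,0]],
    [[0,0,0.0007],[0,0,0]]
  ]
}}

```text
clock: 21.45
position: [0.4875, -0.3287, 0.1452]
ee_rot: [-0.819, -1.679, 1.679]
force: [3.7, 3.3, -0.7]
width: 0.146
```

```bash
python3 -c "
from path import *
st()"
```

```text
rail [ 55.   -65.84 145.22] theta -0.15 Ftool(lat,down,fwd) [ 0.3   0.67 -4.94] Mtool [-1.274 -0.029 -0.078] w 13.5 t 21.45
```

Call:
{"name": "arm_command", "arguments": {
  "plan": [
    [[0,0,0.0004],[0,0,0]],
    [[0,0,0.0007],[0,0,0]],
    [[0,0,0.0007],[0,0,0]]
  ]
}}

```text
clock: 21.75
position: [0.4874, -0.3288, 0.1453]
ee_rot: [-0.819, -1.68, 1.678]
force: [5.3, 4.2, -1.6]
width: 0.151
```

```bash
python3 -c "
from path import *
st()"
```

```text
rail [ 54.99 -66.01 145.29] theta -0.13 Ftool(lat,down,fwd) [ 0.01  1.58 -6.78] Mtool [-1.594 -0.014 -0.099] w 13.9 t 21.75
```

Call:
{"name": "arm_command", "arguments": {
  "plan": [
    [[0,0,0.0004],[0,0,0]],
    [[0,0,0.0008],[0,0,0]],
    [[0,0,0.001],[0,0,0]],
    [[0,0,0.001],[0,0,0]]
  ]
}}

```text
clock: 22.15
position: [0.4872, -0.3289, 0.1453]
ee_rot: [-0.82, -1.681, 1.678]
force: [6.0, 5.9, -1.8]
width: 0.144
```

```bash
python3 -c "
from path import *
st(); p=get_image('side')
cv2.imwrite('pics/s9.png',cv2.resize(p['color'][110:240,230:370,::-1],None,fx=5,fy=5,interpolation=cv2.INTER_CUBIC))"
```

```text
rail [ 54.97 -66.19 145.35] theta -0.1 Ftool(lat,down,fwd) [ 1.    1.83 -8.37] Mtool [-2.06   0.012 -0.131] w 13.2 t 22.15
```

```bash
sleep 3
```

```text
(no output)
```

View pics/s9.png

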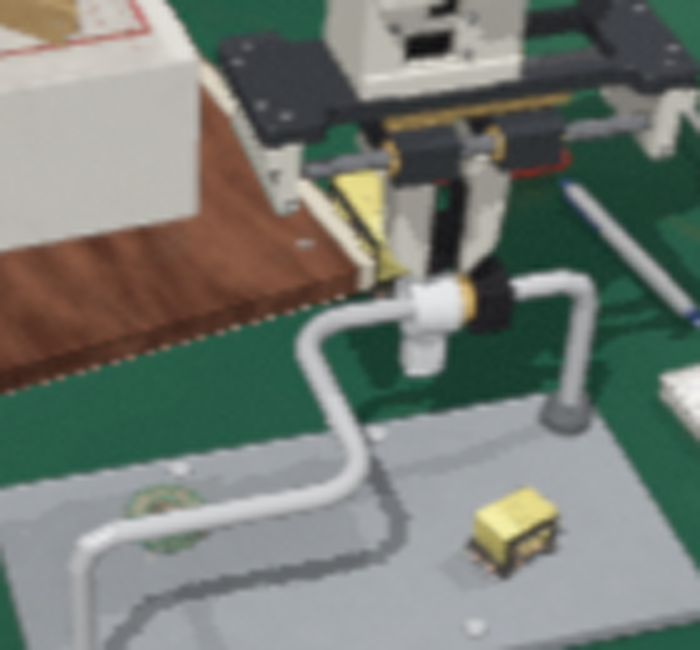

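Call:
{"name": "arm_command", "arguments": {
  "plan": [
    [[0,0,0.0004],[0,0,0]],
    [[0,0,0.0008],[0,0,0]],
    [[0,0,0.0012],[0,0,0]],
    [[0,0,0.0012],[0,0,0]]
  ]
}}

```text
clock: 22.6
position: [0.487, -0.3291, 0.1455]
ee_rot: [-0.82, -1.683, 1.678]
force: [8.5, 6.9, -2.2]
width: 0.145
```

```bash
python3 -c "
from path import *
st()"
```

```text
rail [ 54.98 -66.45 145.51] theta -0.06 Ftool(lat,down,fwd) [  0.18   2.23 -10.98] Mtool [-2.639  0.008 -0.132] w 13.3 t 22.6
```

Call:
{"name": "arm_command", "arguments": {
  "plan": [
    [[0,0,-0.001],[0,0,0]],
    [[0,0,-0.002],[0,0,0]],
    [[0,0,-0.003],[0,0,0]],
    [[0,0,-0.004],[0,0,0]],
    [[0,0,-0.004],[0,0,0]]
  ]
}}

```text
clock: 23.1
position: [0.4876, -0.3286, 0.1451]
ee_rot: [-0.819, -1.678, 1.679]
force: [1.0, 2.4, -1.4]
width: 0.146
```

```bash
python3 -c "
from path import *
st()"
```

```text
rail [ 55.   -65.68 145.1 ] theta -0.19 Ftool(lat,down,fwd) [ 1.29  1.38 -2.28] Mtool [-0.639  0.029 -0.114] w 13.4 t 23.1
```

Call:
{"name": "arm_command", "arguments": {
  "plan": [
    [[0,0,-0.0008],[0,0,0]],
    [[0,0.001,-0.001],[0,0,0]],
    [[0,0.002,-0.001],[0,0,0]],
    [[0,0.003,-0.001],[0,0,0]],
    [[0,0.0034,-0.001],[0,0,0]]
  ]
}}

```text
clock: 23.6
position: [0.4885, -0.3279, 0.1417]
ee_rot: [-0.819, -1.678, 1.678]
force: [-0.6, 0.1, 0.9]
width: 0.142
```

```bash
python3 -c "
from path import *
st()"
```

```text
rail [ 54.97 -64.51 141.65] theta -0.19 Ftool(lat,down,fwd) [ 0.41 -0.88  0.41] Mtool [ 0.015 -0.031 -0.195] w 13.1 t 23.6
```

Call:
{"name": "arm_command", "arguments": {
  "plan": [
    [[0,0,0],[0,0,0]],
    [[0,0,0],[0,0,0]],
    [[0,0,0],[0,0,0]],
    [[0,0,0],[0,0,0]],
    [[0,0,0],[0,0,0]]
  ],
  "fingers": 0
}}

```text
clock: 24.1
position: [0.4888, -0.3277, 0.1418]
ee_rot: [-0.819, -1.679, 1.679]
force: [0.6, 0.5, 0.6]
width: 0.485
```

```bash
python3 -c "
from path import *
st(); p=get_image('side')
cv2.imwrite('pics/s10.png',cv2.resize(p['color'][110:240,230:370,::-1],None,fx=5,fy=5,interpolation=cv2.INTER_CUBIC))"
```

```text
rail [ 55.01 -64.18 141.8 ] theta -0.17 Ftool(lat,down,fwd) [ 0.01 -0.58 -0.77] Mtool [-0.085 -0.042 -0.031] w 44.7 t 24.1
```

```bash
sleep 3
```

```text
(no output)
```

View pics/s10.png

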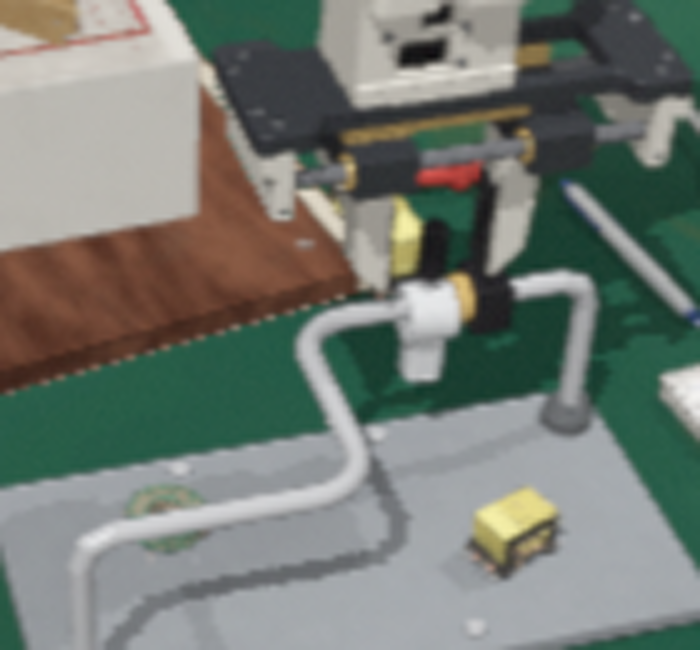

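The collar has been released and hangs upright with its knob at (435,250), next to the brass button at (465,298). Both fingers are clear of it. I'll raise the gripper straight up.

Call:
{"name": "arm_command", "arguments": {
  "plan": [
    [[0,-0.015,0],[0,0,0]],
    [[0,-0.03,0],[0,0,0]],
    [[0,-0.05,0],[0,0,0]],
    [[0,-0.07,0],[0,0,0]],
    [[0,-0.09,0],[0,0,0]]
  ]
}}

```text
clock: 24.65
position: [0.4887, -0.3276, 0.2325]
ee_rot: [-0.819, -1.678, 1.678]
force: [0.6, 0.5, -1.1]
width: 0.5
```

Call:
{"name": "arm_command", "arguments": {
  "plan": [
    [[0.03,0,-0.02],[0,0,0]],
    [[0.06,-0.02,-0.05],[0,0,0]],
    [[0.1,-0.03,-0.08],[0,0,0]],
    [[0.13,-0.03,-0.1],[0,0,0]],
    [[0.13,-0.03,-0.1],[0,0,0]]
  ]
}}

```text
clock: 25.15
position: [0.488, -0.1577, 0.2622]
ee_rot: [-0.813, -1.686, 1.681]
force: [0.5, 0.7, -0.2]
width: 0.5
```

Call:
{"name": "arm_command", "arguments": {
  "plan": [
    [[0,0,0],[0,0,0]],
    [[0,0,0],[0,0,0]]
  ]
}}

```text
clock: 25.35
position: [0.4875, -0.165, 0.2617]
ee_rot: [-0.82, -1.677, 1.678]
force: [0.2, -0.5, 0.2]
width: 0.499
```

```bash
python3 -c "
from path import *
st(); p=get_image('side')
cv2.imwrite('pics/s11.png',cv2.resize(p['color'][110:240,230:370,::-1],None,fx=5,fy=5,interpolation=cv2.INTER_CUBIC))
p2=get_image('top')
cv2.imwrite('pics/t11.png',cv2.resize(p2['color'][120:320,150:400,::-1],None,fx=3,fy=3))
for n,p in(('s',p),('t',p2)):
  for t in('earth_collar','small_transformer','toroid','mug'): print(n,t,[(np.round(q['point'],1),q['confidence']) for q in place_of(p,t)[:1]])
  im=p['color'].astype(int)
  for y in range(-60,-112,-2):
        u=proj(p,w(Q,[.055,y/1e3,.105]))[0]; print(y,im[int(round(u[1])),int(round(u[0]))],end=' ')
"
```

```text
rail [-73.8   35.29 261.72] theta -0.26 Ftool(lat,down,fwd) [-0.56 -0.25  0.13] Mtool [-0.078 -0.049 -0.081] w 45.9 t 25.35
s earth_collar [(array([317.7, 171.3]), 0.7)]
s small_transformer [(array([262.8, 216.4]), 0.73)]
s toroid [(array([264.4, 218. ]), 0.44)]
s mug [(array([303.8, 177.3]), 0.52)]
-60 [170 172 173] -62 [177 179 180] -64 [158 160 161] -66 [172 173 173] -68 [187 188 189] -70 [191 191 193] -72 [190 190 191] -74 [190 190 191] -76 [178 176 171] -78 [166 150 122] -80 [177 150  92] -82 [157 132  82] -84 [98 81 52] -86 [98 81 52] -88 [42 38 34] -90 [36 34 36] -92 [34 32 36] -94 [33 32 35] -96 [34 33 37] -98 [34 33 37] -100 [32 32 36] -102 [52 52 54] -104 [112 114 114] -106 [147 149 150] -108 [147 149 150] -110 [ 99 114 109] t earth_collar [(array([328.1, 227.1]), 0.56)]
t small_transformer [(array([299.2, 260.2]), 0.51)]
t toroid []
t mug [(array([169., 126.]), 0.72)]
-60 [77 80 83] -62 [44 45 47] -64 [33 34 35] -66 [29 29 30] -68 [55 56 59] -70 [116 121 123] -72 [126 132 135] -74 [168 174 177] -76 [167 162 149] -78 [170 150 113] -80 [180 148  81] -82 [172 142  77] -84 [139 115  63] -86 [63 54 39] -88 [37 36 34] -90 [34 34 36] -92 [33 32 36] -94 [34 35 37] -96 [33 35 38] -98 [39 40 44] -100 [53 53 56] -102 [76 79 81] -104 [110 115 118] -106 [150 156 161] -108 [155 161 165] -110 [158 163 167]
```

```bash
sleep 3
```

```text
(no output)
```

View pics/s11.png

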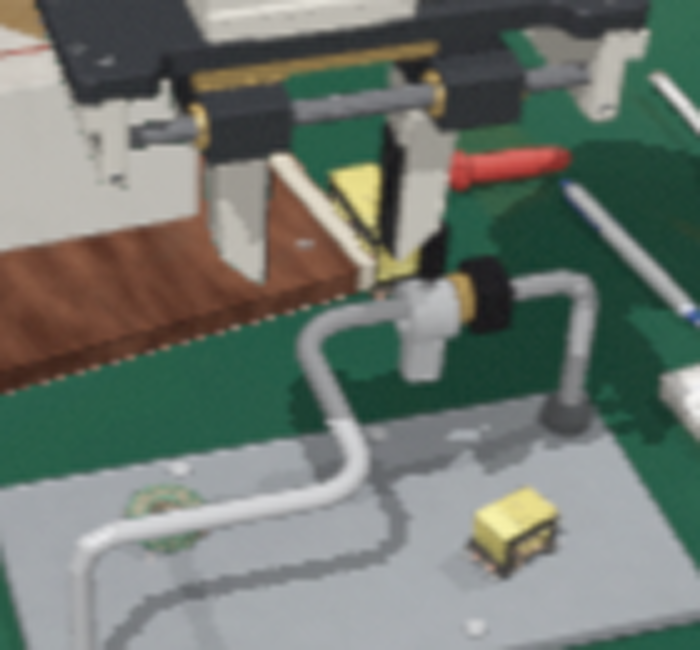

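View pics/t11.png

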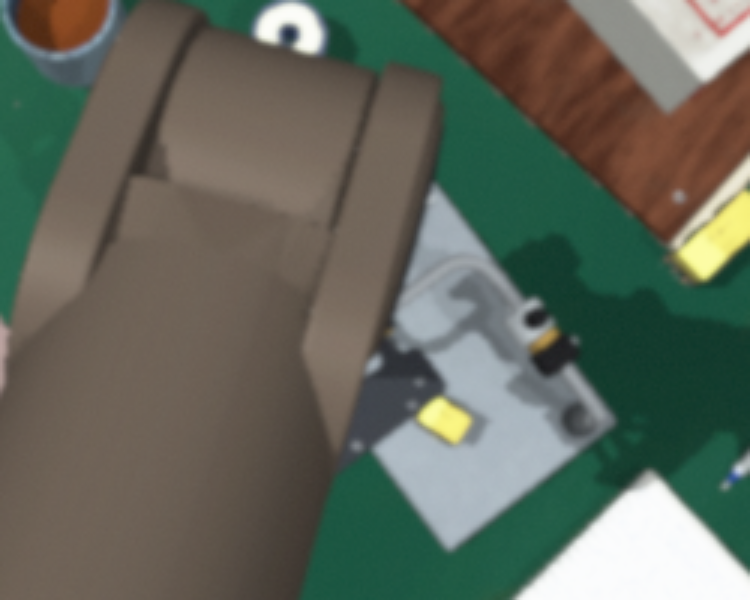

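The brass sleeve used to start at about y=-67 mm and now starts at about -76 mm, so it moved by roughly its full 8 mm. The collar hangs freely beside it, and the toroid, transformer and mug haven't moved.

```bash
python3 -c "
from cell import *
print(sign_off())"
```

```text
the job is handed in; nothing more can be done
None
```

The job is handed in: the collar went round both bends and pushed the button fully in. I then let go of it, and it hangs by itself next to the button. It took about 25 s of the 64 s allowed.

**Forces:** On the straights and bends the wrist readings stayed at noise level plus the collar's weight. The exceptions were light touches of about 2 N, where I felt for the middle of the rod. Pushing the button took a steady 5 N. At the rigid stop I raised the push to about 11 N and backed off. These are wrist readings at the end of each move, so the 30 N contact limit was not measured directly.

**Button:** First contact was at about y = -57.6 mm and the unloaded end position at about -65.6 mm, which is 8.0 mm of travel. The last pictures agree: the front edge of the brass sleeve moved back by about 8–9 mm.

**Surroundings:** In the last pictures the transformer and toroid are where they were, judged by eye in the side view. The mug is also in place, from the top view. The gripper was clear of everything, with only noise on the force reading.

**Checks that disagreed:** In the last side picture the detector gave wrong places for the transformer and the mug (that crop doesn't show the mug). The arm hid the toroid from the top camera.

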